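# Load a shaft coupling into the V-locator

### The job

Pick the steel shaft coupling off its cradle, stand it upright on the round black pad (either end down) and let go of it. Then take hold of it again, set it upright on the fixture's plate in the open space clear in front of the V, and slide it along the plate, not lowering it in from above, until it rests centred against both faces of the V. Leave it standing there released, without shifting the other things on the bench.

Things in the scene. Friction and masses are not known exactly. Their poses are not given: they have to be found in the camera images.
- coupling: Bright steel round coupling, a plain solid cylinder 46 mm diameter x 100 mm long, 0.3 to 0.5 kg, flat square ends with 1.5 mm rounded rims, a brass band near each end; both ends alike. Origin at its centre; its own y axis is the cylinder's axis. Pushed loose above half height it may tip instead of slide. It starts lying level on the cradle, its axis 35 mm above the worktop, and must end upright.
- cradle: Fixed storage cradle: black foot 40 mm wide x 100 mm long x 8 mm high with two orange rails (top 16 mm above the worktop) along its own y axis, on which the coupling lies, one end up to 5 mm beyond the cradle. Narrower than the coupling, so fingers pass down on either side of it. Origin at the centre of its underside, z up.
- pad_top (a point): Centre of the top of the fixed round black rubber set-down pad with a yellow ring, 90 mm diameter, 4 mm thick; z up.
- fixture: Fixed V-locator: aluminium plate 180 (own x) x 130 (own y) x 10 mm; two dark steel bars on it, tops 44 mm above the worktop, whose upright faces form a 90 degree V opening to own -x; a lower blue block behind. The V's mouth is 82 mm wide, 8 mm ahead of the seat point; ahead of it the plate is bare to its edge, 115 mm from the seat point. Origin: centre of the underside, z up.
- v_seat (a point): Point on the plate's top (10 mm above the worktop) where the axis of the upright coupling stands when it touches both faces of the V; 25 mm along +x from the plate's centre. Axes as the fixture: pushing direction into the V is +x.
- spray_can: Bystander: blue spray can with a red cap, 52 mm diameter x 180 mm, standing. Origin under its centre.
- thread_tape: Bystander: blue and white tape spool, 62 mm diameter x 19 mm, lying flat. Origin under its centre.
- lever_valve: Bystander: small brass ball valve with a blue lever, 121 x 31 x 46 mm. Origin under its centre.
- screwdriver: Bystander: orange-handled screwdriver, 195 mm long, 24 mm thick, lying. Origin under its centre.
Not all that is in view belongs to the job. What is shaped like the coupling but orange, purple or red is not meant.

How it is judged:
On the way, in this order (a step that is already met when the one before it is completed fails the run):
1. the coupling stands upright on the pad, let go (horizontal distance between coupling and pad_top below 0.035 m and angle between the y axis of coupling and the z axis of pad_top, either way round below 0.06 rad and z of coupling in the frame of pad_top between 0.045 and 0.054 m and contact force between the fingers and coupling below 0.05 N), for 0.3 s.
2. the coupling stands upright on the fixture's plate, its axis at least 15 mm short of the seat point, ahead of the V (x of coupling in the frame of v_seat between -0.115 and -0.015 m and y of coupling in the frame of v_seat between -0.055 and 0.055 m and angle between the y axis of coupling and the z axis of v_seat, either way round below 0.08 rad and z of coupling in the frame of v_seat between 0.045 and 0.054 m), for 0.1 s.
At the end, for the whole second after the job is handed in: The coupling stands upright (within 0.03 rad) on the fixture's plate, its axis within 2.5 mm of the seat point, that is, against both faces of the V, at rest and released (horizontal distance between coupling and v_seat below 0.0025 m and angle between the y axis of coupling and the z axis of v_seat, either way round below 0.03 rad and z of coupling in the frame of v_seat between 0.047 and 0.053 m and linear speed of coupling below 0.01 m/s and contact force between the fingers and coupling below 0.05 N); the robot touches nothing.
It fails at once if the spray can, tape spool, lever valve or screwdriver is moved by more than 20 mm (distance of any of spray_can, thread_tape, lever_valve, screwdriver from where it was at the start of the episode above 0.02 m).
It fails at once if the coupling is lowered into the V from above instead of slid in along the plate (more than 8 mm off the plate between the V's faces) (horizontal distance between coupling and v_seat below 0.014 m and z of coupling in the frame of v_seat between 0.058 and 0.08 m).
It also fails if it takes over 58 s, if anything falls off the work surface, if the arm or the gripper's body presses on something with over 40 N, if the wrist force passes 120 N, or if a joint passes its speed limit or range.

### The arm

A 6-joint arm with a two-finger parallel gripper is mounted at the origin on a cart in front of the work surface, level with it; the furniture and walls round the work are solid. World frame = base frame: x ahead of the robot, y to its left, z up, the work surface at z = 0. Lengths are in m, angles in rad, forces in N, time in s.
With the tool pointing down it reaches from about 0.35 to 0.85 m from the base axis. Payload 8.1 kg.
Tool frame: the origin (TCP) lies at the very end of the fingers, on their centre line; the grasp point (between the pads) lies 19 mm behind it; z points along the fingers, y is the line along which they close (so a half turn about z gives the same grasp; the last joint's range is limited). The gripper opens to 93 mm and grips with 3 to 60 N. Pads are 15 mm wide; open, the fingers measure 128 mm over their backs; the gripper's body (75 mm by 188 mm) begins 65 mm behind the grasp point.
Start: joints at [-1.362, 0.13, 1.488, -0, 1.523, -0.085], TCP at [0.174, -0.574, 0.219] pointing down, gripper open.
Joint ranges: [-2.96, 2.96], [-0.89, 2.26], [0.02, 2.5], [-1.34, 4.48], [0, 2.73], [-2.66, 2.66]. Speed limits (rad/s): [2.39, 2.39, 2.79, 3.14, 3.14, 3.14].

### API

Orientations are given as a rotation vector (axis times angle).
In Python, from plant import monitor, eyes, ticket gives the robot as it stands.
- The arm moves only by the tool arm_command, never from a script. Its argument "deltas" is a list that holds one entry, the list of rows, each a list of 6 numbers: the shift along the world's x, y, z in cm, then the turn, a rotation vector about the world's x, y, z in degrees. In form: [[[tx, ty, tz, rx, ry, rz], ...]]. A call has 1 to 12 rows; each row shifts and turns the commanded pose from where the row before left it; what a row does not reach is not made up. A row lasts 1/12 s, in which the tool goes at most 41.7 mm and 7.16 degrees, less where a joint would pass 70% of its speed; a pose out of reach is approached as far as the arm can. A call is refused whole if a number of a shift passes 4.17 or a number of a turn 7.16, either way. A call with a gripper value outside its range is refused whole. "gripper" is the opening, from -1 (shut) to 1 (fully open), set as the call begins (left out, the last holds). The fingers move at their own pace and stop on an object; "squeeze" is the grip in N (left out, the last holds). Time passes only in rows, so rows that do not move let the fingers close. It gives the time, the measured TCP pose, the force, the opening and the grip force at its end, in the units of the state.
- monitor.read_state(): the state, without advancing time (a new reading comes with each control period).
- eyes.read_camera(name): name is "scene" or "top" or "wrist"; returns the picture (400x640x3 uint8, blue, green, red); there is no depth.
- eyes.camera_model(name): a dict with "fx", "fy", "cx", "cy" (pixels), "k1" (the pictures are not rectified: a ray, as slopes to the right and down, at radius r is drawn at 1 + k1 r^2 times it, then the intrinsics apply), "rvec" (rotation vector, rad) and "tvec" (3), from world to camera coordinates, as OpenCV has them. Camera axes: x right, y down, z forward; pixel columns grow to the right and rows downward; lengths in m; the calibration is good to about 2 mm. A picture is of the moment at which its call begins: read the wrist's pose just before it. camera_model takes no time and is no camera call; for the wrist camera it gives the pose at the moment of the call.
- ticket.close_job(): hands the job in; it is judged then, once.
The state is a dict: "t": time; "q": joint angles; "dq": joint speeds; "joint_torque": joint torques, N m; "tool_pos": TCP position; "orientation": TCP orientation; "force": force on the tool from outside, world axes, zero at the start; "wrist_torque": the same for the moment, N m; "opening": finger opening in m; "gripper_force": force on a finger pad.
Only numpy, scipy, OpenCV 4.12 (cv2) and the standard library are available. Lean on these libraries where they do the work, as an engineer would, in place of code of your own. Each camera call takes 0.05 s, during which the arm holds its last target. There are 200 camera calls.

## Working session

There is one attempt and no reset: what is moved stays moved. The work goes in short steps, Python scripts to look and compute and a tool call to move; the robot and the scene stay as the last step left them, time stands still between calls to the robot, and variables do not carry over. Pictures are saved under pics/ and viewed, at most 10 in all, crops included, and the job is handed in when it is done.

Besides the shell and the picture viewer there is one more tool, called after ">>>" in YAML: its name, and indented under it one key for each argument. arm_command: Moves the arm, as the interface text tells. Its arguments: {"type":"object","properties":{"deltas":{"type":"array"},"gripper":{"type":"number"},"squeeze":{"type":"number"}},"required":["deltas"]}

```bash
mkdir -p pics; cat > h.py <<'E'
import numpy as np, cv2
from plant import monitor, eyes, ticket
def ray(m,u,v):
    K=np.array([[m["fx"],0,m["cx"]],[0,m["fy"],m["cy"]],[0,0,1.]])
    p=cv2.undistortPoints(np.array([[[u,v]]],float),K,np.array([m["k1"],0,0,0.]))[0,0] if False else None
    x,y=(u-m["cx"])/m["fx"],(v-m["cy"])/m["fy"]; a,b=x,y
    for _ in range(20):
        s=1+m["k1"]*(a*a+b*b); a,b=x/s,y/s
    R=cv2.Rodrigues(np.array(m["rvec"],float))[0]; t=np.array(m["tvec"],float)
    return -R.T@t, R.T@np.array([a,b,1.])
def onz(m,u,v,z):
    o,d=ray(m,u,v); return o+d*(z-o[2])/d[2]
def proj(m,P):
    R=cv2.Rodrigues(np.array(m["rvec"],float))[0]; c=R@np.array(P,float)+np.array(m["tvec"],float)
    a,b=c[:2]/c[2]; s=1+m["k1"]*(a*a+b*b); return np.array([m["fx"]*a*s+m["cx"],m["fy"]*b*s+m["cy"]])
def tri(rays):
    A=np.zeros((3,3));B=np.zeros(3)
    for o,d in rays:
        d=d/np.linalg.norm(d);P=np.eye(3)-np.outer(d,d);A+=P;B+=P@o
    return np.linalg.solve(A,B)
E
sed -i '/if False else None/d;/^    K=/d' h.py
python3 - <<'E'
from h import *
for n in ["scene","top","wrist"]:
    m=eyes.camera_model(n); o,d=ray(m,m["cx"],m["cy"]); print(n,m["fx"],m["k1"],o.round(3),(d).round(3))
    cv2.imwrite(f"pics/{n}0.png",eyes.read_camera(n))
s=monitor.read_state();print(s["t"],s["tool_pos"],s["orientation"],s["opening"])
E
```

```text
scene 407.67764729072354 -0.1012914710491962 [0.145 0.612 0.558] [ 0.439 -0.722 -0.534]
top 437.3525684852118 -0.03757596814643302 [ 0.479 -0.071  1.074] [ 0.057  0.01  -0.998]
wrist 340.1082307260177 -0.052477582797797996 [ 0.238 -0.555  0.383] [-0.234 -0.069 -0.97 ]
0.15 [ 0.17369788 -0.57384397  0.21782432] [-3.10632872e+00 -4.59631638e-01  8.20968133e-05] 0.09318655840042836
```

View pics/top0.png

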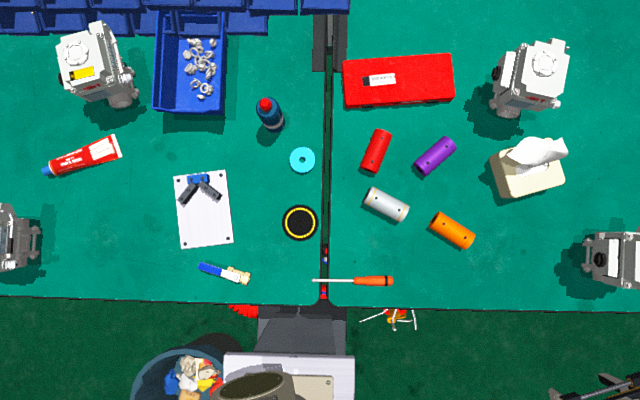

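View pics/scene0.png

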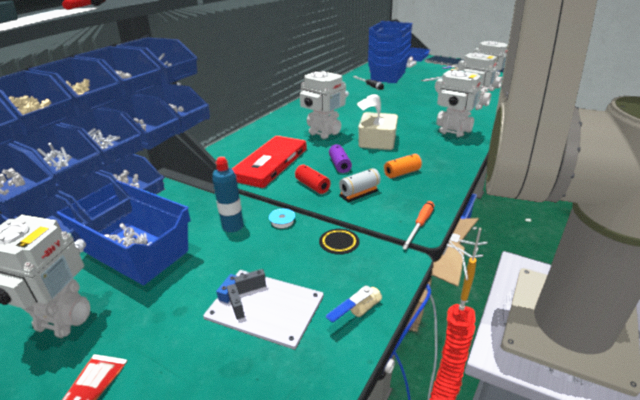

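Top view: steel coupling at (386,204). Look-alikes are red (376,151), purple (435,155) and orange (453,230). Pad is at (300,222), the fixture plate at (204,209) with the V towards the top of the image, valve (225,272), screwdriver (355,281), tape (302,159), can (270,112). In the scene view the steel one is at (360,183). I choose the bright steel one and check it in a close crop.

```bash
python3 - <<'E'
from h import *
t=cv2.imread("pics/top0.png");s=cv2.imread("pics/scene0.png")
def crop(im,x,y,w,h): return cv2.resize(im[y:y+h,x:x+w],(400,300),interpolation=cv2.INTER_CUBIC)
a=np.hstack([crop(t,350,174,80,60),crop(s,320,155,80,60)])
b=np.hstack([crop(t,154,159,120,90),crop(s,200,255,140,105)])
cv2.imwrite("pics/c1.png",np.vstack([a,b]))
mt,ms=eyes.camera_model("top"),eyes.camera_model("scene")
def blob(im,box,f):
    x,y,w,h=box;c=im[y:y+h,x:x+w];hsv=cv2.cvtColor(c,cv2.COLOR_BGR2HSV);k=f(hsv).astype(np.uint8)*255
    cs,_=cv2.findContours(k,cv2.RETR_EXTERNAL,cv2.CHAIN_APPROX_NONE);c=max(cs,key=cv2.contourArea);return c.reshape(-1,2)+[x,y]
yel=lambda h:(h[...,0]>18)&(h[...,0]<38)&(h[...,1]>110)&(h[...,2]>90)
for n,im,m,box in(("top",t,mt,(275,195,50,55)),("scene",s,ms,(310,222,60,40))):
    c=blob(im,box,yel);e=cv2.fitEllipse(c);print("pad",n,e,onz(m,*e[0],.004))
    globals()["p"+n]=ray(m,*e[0])
print("pad tri",tri([ptop,pscene]))
met=lambda h:(h[...,1]<60)&(h[...,2]>90)
for n,im,m,box in(("top",t,mt,(355,180,60,50)),("scene",s,ms,(332,162,52,42))):
    c=blob(im,box,met);r=cv2.minAreaRect(c);print("coup",n,r,onz(m,*r[0],.035 if n=="top" else .035))
    globals()["q"+n]=ray(m,*r[0])
    if n=="top": print([onz(m,*p,.04).round(4) for p in cv2.boxPoints(r)])
print("coup tri",tri([qtop,qscene]))
white=lambda h:(h[...,1]<40)&(h[...,2]>150)
c=blob(t,(165,160,80,95),white);h=cv2.convexHull(c);r=cv2.minAreaRect(h);print("plate",r)
B=cv2.boxPoints(r);W=np.array([onz(mt,*p,.01) for p in B]);print(W.round(4),W.mean(0).round(4))
c2=blob(s,(195,265,140,85),white);ap=cv2.approxPolyDP(cv2.convexHull(c2),4,True).reshape(-1,2);print("plate scene",ap.tolist(),[onz(ms,*p,.01).round(4).tolist() for p in ap.astype(float)])
E
```

```text
pad top ((299.692626953125, 222.1967315673828), (30.03936004638672, 30.284347534179688), 35.39164733886719) [ 0.47483634 -0.01676383  0.004     ]
pad scene ((338.775634765625, 240.29820251464844), (21.32076644897461, 34.19917297363281), 90.7038345336914) [ 0.47510191 -0.01498727  0.004     ]
pad tri [ 0.47529558 -0.01647208  0.0028857 ]
coup top ((386.4848327636719, 204.22885131835938), (43.73359680175781, 19.142181396484375), 27.758541107177734) [ 0.52266565 -0.22330096  0.035     ]
[array([ 0.5251, -0.1662,  0.04  ]), array([ 0.5658, -0.1866,  0.04  ]), array([ 0.5198, -0.2789,  0.04  ]), array([ 0.4793, -0.2584,  0.04  ])]
coup scene ((359.399658203125, 181.41732788085938), (17.764951705932617, 41.20437240600586), 69.22774505615234) [ 0.52496914 -0.22193618  0.035     ]
coup tri [ 0.52387396 -0.2227452   0.03488151]
plate ((202.89010620117188, 208.9546356201172), (73.89744567871094, 53.10729217529297), 83.36748504638672)
[[0.5818 0.2998 0.01  ]
 [0.5999 0.1699 0.01  ]
 [0.4213 0.1424 0.01  ]
 [0.4028 0.271  0.01  ]] [0.5015 0.2208 0.01  ]
plate scene [[322, 293], [293, 347], [204, 317], [215, 300], [265, 278]] [[0.4244, 0.1466, 0.01], [0.4046, 0.2749, 0.01], [0.5759, 0.3006, 0.01], [0.5869, 0.2595, 0.01], [0.5413, 0.166, 0.01]]
```

View pics/c1.png

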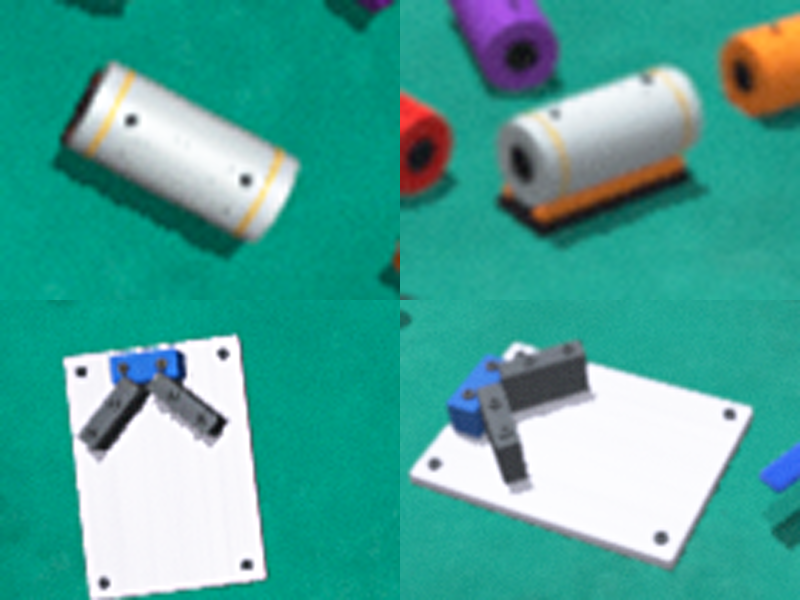

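The crop confirms the bright steel cylinder with brass bands on an orange cradle; the V opens towards the bottom of the image. The plan has three parts:
1. Grasp with the tool tilted 30° and stand the coupling up by turning it 90° about the closing axis.
2. Set it down on the pad, then regrasp from above.
3. Slide it into the V.

>>> arm_command:
  deltas:
    - [[1.6,1.7,0,0,0,6.6],[1.6,1.7,0,0,0,6.6],[1.6,1.7,0,0,0,6.6],[1.6,1.7,0,0,0,6.6],[1.6,1.7,0,0,0,6.6],[1.6,1.7,0,0,0,6.6],[1.6,1.7,0,0,0,7],[1.6,1.7,0,0,0,0],[1.6,1.7,0,0,0,0],[1.6,1.7,0,0,0,0],[1.6,1.7,0,0,0,0],[1.6,1.7,0,0,0,0]]
  gripper: 1
  squeeze: 40

```text
t: 1.15
tool_pos: [0.3663, -0.3692, 0.2184]
orientation: [-2.672, -1.651, 0.0]
force: [0.1, -1.2, -0.2]
opening: 0.093
gripper_force: 0.0
```

>>> arm_command:
  deltas:
    - [[1.6,1.7,0,-5.36,2.69,0],[1.6,1.7,0,-5.36,2.69,0],[1.6,1.7,0,-5.36,2.69,0],[1.6,1.7,0,-5.36,2.69,0],[1.6,1.7,0,-5.36,2.69,0],[1.6,1.7,0,0,0,0],[1.6,1.7,0,0,0,0],[1.6,1.7,0,0,0,0],[1.6,1.7,0,0,0,0],[1.6,1.7,0,0,0,0],[1.6,1.7,0,0,0,0],[0,0,0,0,0,0]]

```text
t: 2.15
tool_pos: [0.5438, -0.1804, 0.2177]
orientation: [2.378, 1.475, -0.636]
force: [0.6, -0.6, -0.7]
opening: 0.0925
gripper_force: 0.0
```

```bash
cat >> h.py <<'E'
from scipy.spatial.transform import Rotation as Ro
def frame(zt,yt):
    zt=np.array(zt,float);zt/=np.linalg.norm(zt);yt=np.array(yt,float);yt-=zt*(yt@zt);yt/=np.linalg.norm(yt)
    return Ro.from_matrix(np.c_[np.cross(yt,zt),yt,zt])
def go(P,R=None):
    s=monitor.read_state();d=(np.array(P)-s["tool_pos"])*100;R0=Ro.from_rotvec(s["orientation"])
    print("t",round(s["t"],2),"tcp",np.round(s["tool_pos"],4),"q",np.round(s["q"],2),"F",np.round(s["force"],1),"op",round(s["opening"],4),"gf",round(s["gripper_force"],2))
    print("shift cm",d.round(2),"turn deg",np.degrees((R*R0.inv()).as_rotvec()).round(2) if R else "")
E
python3 - <<'E'
from h import *
u=np.array([.448,.894,0]);zt=-.5*u-[0,0,.866]
R=frame(zt,[.894,-.448,0]);G=np.array([.527,-.2157,.035])
go(G+.019*zt-.12*zt,R); go(G+.019*zt,R)
cv2.imwrite("pics/w1.png",eyes.read_camera("wrist"));m=eyes.camera_model("wrist");print([proj(m,[.5237,-.2228,.035]+k*u).round(0) for k in(-.05,0,.05)])
E
```

```text
t 2.15 tcp [ 0.5438 -0.1804  0.2177] q [-0.1   0.23  1.47 -0.49  1.63  0.38] F [ 0.6 -0.6 -0.7] op 0.0925 gf 0.0
shift cm [ 0.59  0.98 -9.53] turn deg [-0.11 -0.03 -0.21]
t 2.15 tcp [ 0.5438 -0.1804  0.2177] q [-0.1   0.23  1.47 -0.49  1.63  0.38] F [ 0.6 -0.6 -0.7] op 0.0925 gf 0.0
shift cm [ -2.1   -4.38 -19.92] turn deg [-0.11 -0.03 -0.21]
[array([316., 167.]), array([316., 128.]), array([316.,  80.])]
```

View pics/w1.png

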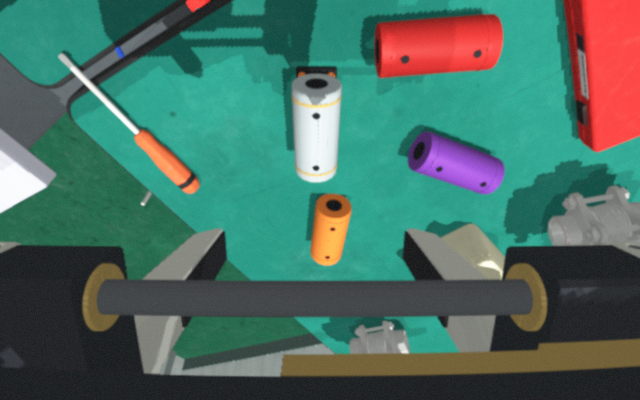

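The wrist picture shows the steel coupling at (317,128), vertical in the image, on the predicted pixel. I descend along the tool axis and grip.

>>> arm_command:
  deltas:
    - [[0.2,0.3,-3.2,0,0,0],[0.2,0.3,-3.2,0,0,0],[0.2,0.3,-3.2,0,0,-0.2],[-0.39,-0.77,-1.48,0,0,0],[-0.39,-0.77,-1.48,0,0,0],[-0.39,-0.77,-1.48,0,0,0],[-0.39,-0.77,-1.48,0,0,0],[-0.39,-0.77,-1.48,0,0,0],[-0.39,-0.77,-1.48,0,0,0],[-0.39,-0.77,-1.48,0,0,0],[0,0,0,0,0,0],[0,0,0,0,0,0]]

```text
t: 3.2
tool_pos: [0.5187, -0.2288, 0.0184]
orientation: [2.385, 1.467, -0.642]
force: [0.2, -0.2, 0.2]
opening: 0.093
gripper_force: 0.0
```

```bash
python3 - <<'E'
from h import *
u=np.array([.448,.894,0]);zt=-.5*u-[0,0,.866]
R=frame(zt,[.894,-.448,0]);G=np.array([.527,-.2157,.035])
go(G+.019*zt,R)
E
```

```text
t 3.2 tcp [ 0.5187 -0.2288  0.0184] q [-0.18  0.4   1.65 -0.52  1.29  0.48] F [ 0.2 -0.2  0.2] op 0.093 gf 0.0
shift cm [0.4  0.46 0.02] turn deg [-0.05 -0.18  0.25]
```

>>> arm_command:
  deltas:
    - [[0.4,0.46,0,0,0,0.3],[0,0,0,0,0,0]]

```text
t: 3.37
tool_pos: [0.5261, -0.223, 0.0205]
orientation: [2.377, 1.472, -0.634]
force: [-0.7, 0.4, 0.1]
opening: 0.0931
gripper_force: 0.0
```

>>> arm_command:
  deltas:
    - [[0,0,0,0,0,0],[0,0,0,0,0,0],[0,0,0,0,0,0],[0,0,0,0,0,0],[0,0,0,0,0,0],[0,0,0,0,0,0],[0,0,0,0,0,0],[0,0,0,0,0,0]]
  gripper: -1
  squeeze: 45

```text
t: 4.03
tool_pos: [0.524, -0.2234, 0.019]
orientation: [2.379, 1.473, -0.639]
force: [0.7, 1.4, 3.6]
opening: 0.0455
gripper_force: 45.0
```

>>> arm_command:
  deltas:
    - [[0,0,1.5,0,0,0],[0,0,3.5,0,0,0],[0,0,3.5,0,0,0],[0,0,3.5,0,0,0],[0,0,3,0,0,0],[-0.3,1.6,0,5.75,-2.88,0],[-0.3,1.6,0,5.75,-2.88,0],[-0.3,1.6,0,5.75,-2.88,0],[-0.3,1.6,0,5.75,-2.88,0],[-0.3,1.6,0,5.75,-2.88,0],[-0.3,1.6,0,5.75,-2.88,0],[-0.3,1.6,0,5.75,-2.88,0]]

```text
t: 5.03
tool_pos: [0.5037, -0.1112, 0.1709]
orientation: [-2.537, -1.573, -0.344]
force: [-0.8, 0.2, -6.4]
opening: 0.0453
gripper_force: 45.0
```

>>> arm_command:
  deltas:
    - [[-0.3,1.6,0,5.75,-2.88,0],[-0.3,1.6,0,5.75,-2.88,0],[-0.3,1.6,0,5.75,-2.88,0],[-0.3,1.6,0,5.75,-2.88,0],[-0.3,1.6,0,5.75,-2.88,0],[-0.3,1.6,0,5.75,-2.88,0],[-0.3,1.6,0,5.75,-2.88,0],[0,0,0,0,0,0],[0,0,0,0,0,0]]

```text
t: 5.78
tool_pos: [0.4814, 0.0002, 0.1676]
orientation: [-1.994, -1.231, -1.148]
force: [0.4, -0.1, -4.4]
opening: 0.0451
gripper_force: 45.0
```

```bash
python3 - <<'E'
from h import *
u=np.array([.448,.894,0]);zt=.866*u-[0,0,.5]
R=frame(zt,[.894,-.448,0])
go([.4824,-.0018,.0535],R)
m=eyes.camera_model("scene");im=eyes.read_camera("scene")
s=monitor.read_state();G=s["tool_pos"]-.019*Ro.from_rotvec(s["orientation"]).as_matrix()[:,2];p=proj(m,G).astype(int);print(p)
x,y=max(p[0]-100,0),max(p[1]-75,0)
cv2.imwrite("pics/s2.png",cv2.resize(im[y:y+150,x:x+200],(800,600),interpolation=cv2.INTER_CUBIC))
E
```

```text
t 5.78 tcp [4.814e-01 2.000e-04 1.676e-01] q [-0.83 -0.02  2.11  0.94  1.59 -0.63] F [ 0.4 -0.1 -4.4] op 0.0451 gf 45.0
shift cm [  0.1   -0.2  -11.41] turn deg [ 0.06 -0.11 -0.02]
[339 170]
```

View pics/s2.png

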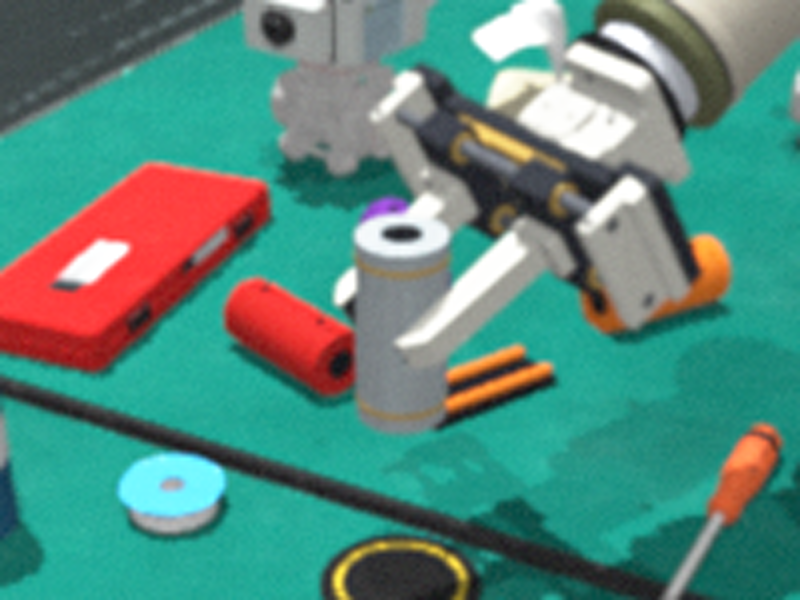

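The coupling hangs upright in the grip (crop 400,320), above and in front of the pad (400,580). I lower it onto the pad.

>>> arm_command:
  deltas:
    - [[0.1,-0.2,-2,0,0,0],[0,0,-2.5,0,0,0],[0,0,-2.5,0,0,0],[0,0,-2,0,0,0],[0,0,-1,0,0,0],[0,0,-0.4,0,0,0],[0,0,-0.2,0,0,0],[0,0,0,0,0,0],[0,0,0,0,0,0]]

```text
t: 6.58
tool_pos: [0.4844, -0.0025, 0.0642]
orientation: [-1.993, -1.236, -1.154]
force: [-0.2, 0.2, -4.7]
opening: 0.0454
gripper_force: 45.0
```

>>> arm_command:
  deltas:
    - [[0,0,-0.2,0,0,0],[0,0,-0.1,0,0,0],[0,0,0,0,0,0],[0,0,0,0,0,0]]

```text
t: 6.92
tool_pos: [0.4835, -0.0017, 0.0602]
orientation: [-1.992, -1.233, -1.153]
force: [-0.4, 0.1, -4.9]
opening: 0.045
gripper_force: 45.0
```

>>> arm_command:
  deltas:
    - [[0,0,-0.2,0,0,0],[0,0,-0.1,0,0,0],[0,0,-0.1,0,0,0],[0,0,0,0,0,0],[0,0,0,0,0,0]]

```text
t: 7.33
tool_pos: [0.4834, -0.0016, 0.0559]
orientation: [-1.992, -1.232, -1.153]
force: [-0.6, -0.7, -4.0]
opening: 0.0456
gripper_force: 45.0
```

>>> arm_command:
  deltas:
    - [[0,0,-0.1,0,0,0],[0,0,-0.1,0,0,0],[0,0,0,0,0,0],[0,0,0,0,0,0]]

```text
t: 7.67
tool_pos: [0.4835, -0.0016, 0.054]
orientation: [-1.992, -1.233, -1.153]
force: [-0.5, -0.3, -4.4]
opening: 0.0456
gripper_force: 45.0
```

>>> arm_command:
  deltas:
    - [[0,0,-0.1,0,0,0],[0,0,0,0,0,0],[0,0,0,0,0,0]]

```text
t: 7.92
tool_pos: [0.4837, -0.0016, 0.054]
orientation: [-1.99, -1.233, -1.154]
force: [-3.9, -1.9, 5.5]
opening: 0.0455
gripper_force: 45.0
```

>>> arm_command:
  deltas:
    - [[0,0,-0.1,0,0,0],[0,0,0,0,0,0],[0,0,0,0,0,0]]

```text
t: 8.17
tool_pos: [0.4837, -0.0015, 0.054]
orientation: [-1.988, -1.233, -1.156]
force: [-7.6, -3.4, 14.0]
opening: 0.0448
gripper_force: 45.0
```

Contact is at z = 0.054, as predicted. I ease the load and release.

>>> arm_command:
  deltas:
    - [[0,0,0.13,0,0,0],[0,0,0,0,0,0]]

```text
t: 8.33
tool_pos: [0.4837, -0.0016, 0.054]
orientation: [-1.991, -1.233, -1.154]
force: [-3.2, -1.4, 5.0]
opening: 0.0453
gripper_force: 45.0
```

>>> arm_command:
  deltas:
    - [[0,0,0,0,0,0],[0,0,0,0,0,0],[0,0,0,0,0,0],[0,0,0,0,0,0],[0,0,0,0,0,0],[0,0,0,0,0,0],[0,0,0,0,0,0],[0,0,0,0,0,0],[0,0,0,0,0,0]]
  gripper: 1

```text
t: 9.08
tool_pos: [0.4835, -0.0016, 0.0533]
orientation: [-1.992, -1.233, -1.153]
force: [-0.6, 0.3, -0.4]
opening: 0.0928
gripper_force: 0.0
```

```bash
python3 - <<'E'
from h import *
go([.4824,-.0018,.0535])
m=eyes.camera_model("scene");im=eyes.read_camera("scene");s=im.copy()
cv2.imwrite("pics/s3.png",cv2.resize(im[140:290,240:440],(800,600),interpolation=cv2.INTER_CUBIC))
E
```

```text
t 9.08 tcp [ 0.4835 -0.0016  0.0533] q [-0.83  0.26  2.09  0.95  1.44 -0.84] F [-0.6  0.3 -0.4] op 0.0928 gf 0.0
shift cm [-0.11 -0.02  0.02] turn deg
```

View pics/s3.png

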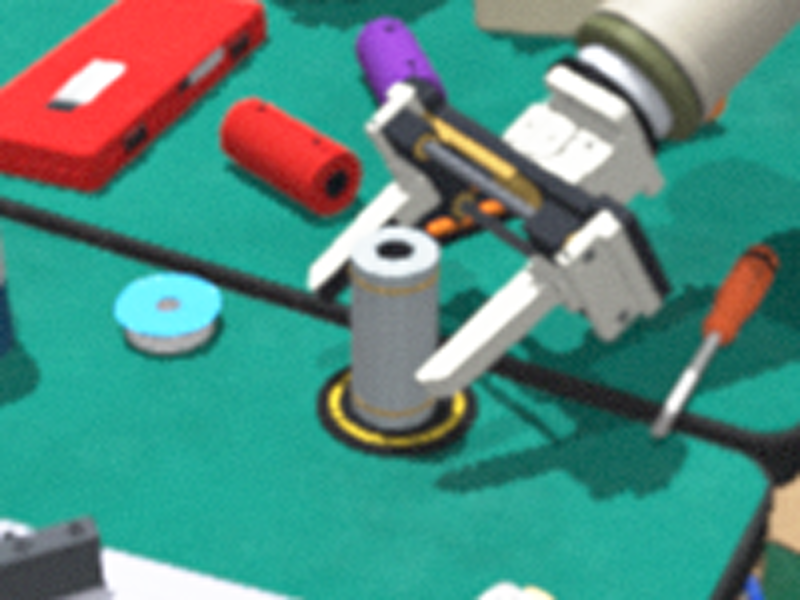

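The coupling stands released in the middle of the pad (crop 395,330). I back off, swing the tool upright and yaw it to the fixture's axes.

>>> arm_command:
  deltas:
    - [[-0.97,-1.93,1.25,0,0,0],[-0.97,-1.93,1.25,0,0,0],[-0.97,-1.93,1.25,0,0,0],[-0.97,-1.93,1.25,0,0,0],[0,0,1.3,-5.96,2.99,0],[0,0,1.3,-5.96,2.99,0],[0,0,1.3,-5.96,2.99,0],[0,0,1.3,-5.96,2.99,0],[0,0,1.3,-5.96,2.99,0],[0,0,1.3,-5.96,2.99,0],[0,0,1.3,-5.96,2.99,0],[0,0,1.3,-5.96,2.99,0]]

```text
t: 10.13
tool_pos: [0.4454, -0.0793, 0.2099]
orientation: [-2.623, -1.621, -0.152]
force: [-0.3, -0.3, -1.3]
opening: 0.0926
gripper_force: 0.0
```

>>> arm_command:
  deltas:
    - [[0,0,0,-5.96,2.99,0],[0,0,0,0,0,-6.8],[0,0,0,0,0,-6.8],[0,0,0,0,0,-6.8],[0,0,0,0,0,-6.8],[0,0,0,0,0,-6.8],[0,0,0,0,0,-6.8],[0,0,0,0,0,-6.8],[0,0,0,0,0,-6.8],[0,0,0,0,0,0],[0,0,0,0,0,0]]

```text
t: 11.05
tool_pos: [0.4445, -0.0787, 0.2072]
orientation: [-3.131, -0.255, -0.001]
force: [-0.2, -1.0, 0.7]
opening: 0.0933
gripper_force: 0.0
```

```bash
python3 - <<'E'
from h import *
a=np.radians(8.95);fx=np.array([np.cos(a),np.sin(a),0]);fy=np.array([-fx[1],fx[0],0])
go([.476,-.0164,.17],frame([0,0,-1],-fy))
rs=[]
for n,z in(("scene",.104),("wrist",.104)):
    m=eyes.camera_model(n);im=eyes.read_camera(n);cv2.imwrite(f"pics/{n}4.png",im);print(n,[proj(m,[.476,-.0164,z]).round(1) for z in(.104,.004)])
E
```

```text
t 11.05 tcp [ 0.4445 -0.0787  0.2072] q [-0.29 -0.28  1.9   0.    1.52  1.12] F [-0.2 -1.   0.7] op 0.0933 gf 0.0
shift cm [ 3.15  6.23 -3.72] turn deg [-0.02  0.02 -0.37]
scene [array([339. , 201.5]), array([338.7, 239.8])]
wrist [array([242.2, 146.3]), array([261.4, 137.3])]
```

View pics/wrist4.png

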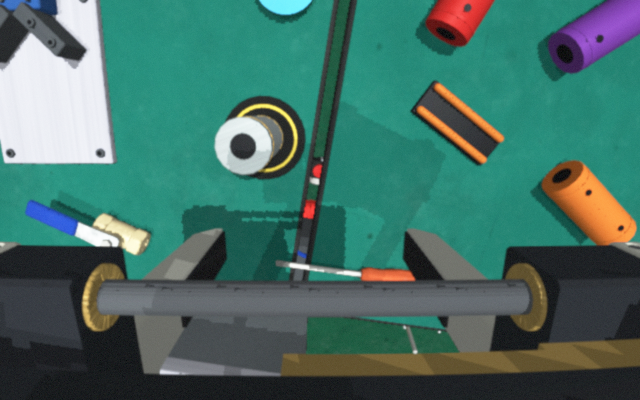

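The wrist view shows the coupling's top at (243,146), and the predicted pixel is (242,146). It stands upright, so I regrasp from above.

>>> arm_command:
  deltas:
    - [[1.05,2.08,0,0,0,-0.3],[1.05,2.08,0,0,0,0],[1.05,2.07,0,0,0,0],[0,0,-2,0,0,0],[0,0,-2.5,0,0,0],[0,0,-2.5,0,0,0],[0,0,-2.5,0,0,0],[0,0,-2.5,0,0,0],[0,0,-2.5,0,0,0],[0,0,-1.6,0,0,0],[0,0,0,0,0,0],[0,0,0,0,0,0]]

```text
t: 12.15
tool_pos: [0.4752, -0.0163, 0.0457]
orientation: [-3.131, -0.244, 0.003]
force: [0.4, 0.8, 0.3]
opening: 0.0929
gripper_force: 0.0
```

>>> arm_command:
  deltas:
    - [[0,0,0,0,0,0],[0,0,0,0,0,0],[0,0,0,0,0,0],[0,0,0,0,0,0],[0,0,0,0,0,0],[0,0,0,0,0,0],[0,0,0,0,0,0],[0,0,0,0,0,0]]
  gripper: -1
  squeeze: 30

```text
t: 12.82
tool_pos: [0.4762, -0.0164, 0.0464]
orientation: [-3.132, -0.241, -0.001]
force: [0.2, -1.1, 2.3]
opening: 0.0457
gripper_force: 30.0
```

>>> arm_command:
  deltas:
    - [[0,0,1,0,0,0],[0,0,2.5,0,0,0],[0,0,2.5,0,0,0],[0,0,2.5,0,0,0],[0,0,2.5,0,0,0],[0,0,1,0,0,0],[0,0,0,0,0,0]]

```text
t: 13.4
tool_pos: [0.4779, -0.0167, 0.1694]
orientation: [3.131, 0.241, 0.009]
force: [1.1, 0.1, -4.7]
opening: 0.0461
gripper_force: 30.0
```

>>> arm_command:
  deltas:
    - [[-0.2,2.3,0,0,0,0],[-0.2,2.3,0,0,0,0],[-0.2,2.3,0,0,0,0],[-0.2,2.3,0,0,0,0],[-0.2,2.3,0,0,0,0],[-0.2,2.3,0,0,0,0],[-0.2,2.3,0,0,0,0],[-0.2,2.3,0,0,0,0],[-0.2,2.3,0,0,0,0],[-0.2,2.3,0,0,0,0],[0,0,0,0,0,0],[0,0,0,0,0,0]]

```text
t: 14.4
tool_pos: [0.4547, 0.214, 0.164]
orientation: [3.131, 0.245, -0.005]
force: [-0.7, -0.9, -5.0]
opening: 0.0456
gripper_force: 30.0
```

```bash
python3 - <<'E'
from h import *
a=np.radians(8.95);fx=np.array([np.cos(a),np.sin(a),0]);fy=np.array([-fx[1],fx[0],0])
S=np.array([.526,.2247,.01])
go(S-.07*fx+[0,0,.042],frame([0,0,-1],-fy))
m=eyes.camera_model("wrist");im=eyes.read_camera("wrist");cv2.imwrite("pics/w5.png",im)
q=lambda x,y,z:tuple(proj(m,S+x*fx+y*fy+[0,0,z]).round(0).astype(int).tolist())
for P in [(0,0,0),(.065,.065,0),(.065,-.065,0),(-.008,.041,.034),(-.008,-.041,.034),(.0325,0,.034)]: print(P,q(*P))
E
```

```text
t 14.4 tcp [0.4547 0.214  0.164 ] q [ 0.34 -0.1   1.82 -0.    1.42  1.75] F [-0.7 -0.9 -5. ] op 0.0456 gf 29.99
shift cm [  0.22  -0.02 -11.2 ] turn deg [ 0.06 -0.16  0.01]
(0, 0, 0) (314, 106)
(0.065, 0.065, 0) (240, 30)
(0.065, -0.065, 0) (389, 30)
(-0.008, 0.041, 0.034) (264, 116)
(-0.008, -0.041, 0.034) (364, 116)
(0.0325, 0, 0.034) (314, 63)
```

View pics/w5.png

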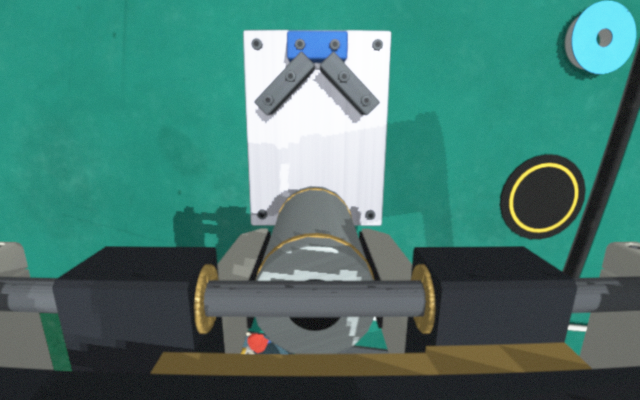

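The wrist view shows the V's apex at (317,63) and the plate's far corners at (244,31) and (391,31). That is within 3 px (about 2 mm) of the prediction. I lower onto the bare plate ahead of the V.

>>> arm_command:
  deltas:
    - [[0.2,0,-2,0,0,0],[0,0,-2.5,0,0,0],[0,0,-2.5,0,0,0],[0,0,-2,0,0,0],[0,0,-1,0,0,0],[0,0,-0.6,0,0,0],[0,0,-0.2,0,0,0],[0,0,0,0,0,0],[0,0,0,0,0,0]]

```text
t: 15.2
tool_pos: [0.4592, 0.2137, 0.0597]
orientation: [-3.132, -0.241, -0.004]
force: [0.1, -0.7, -5.3]
opening: 0.0455
gripper_force: 30.0
```

>>> arm_command:
  deltas:
    - [[0,0,-0.1,0,0,0],[0,0,0,0,0,0],[0,0,0,0,0,0]]

```text
t: 15.45
tool_pos: [0.4587, 0.2137, 0.0581]
orientation: [-3.132, -0.241, -0.003]
force: [0.3, 0.4, -5.0]
opening: 0.0456
gripper_force: 30.0
```

>>> arm_command:
  deltas:
    - [[0,0,-0.1,0,0,0],[0,0,0,0,0,0],[0,0,0,0,0,0]]

```text
t: 15.7
tool_pos: [0.4581, 0.2135, 0.0563]
orientation: [-3.132, -0.241, -0.001]
force: [0.3, 0.2, -5.0]
opening: 0.0458
gripper_force: 30.0
```

>>> arm_command:
  deltas:
    - [[0,0,-0.15,0,0,0],[0,0,-0.1,0,0,0],[0,0,0,0,0,0],[0,0,0,0,0,0]]

```text
t: 16.03
tool_pos: [0.458, 0.2134, 0.0536]
orientation: [-3.132, -0.241, -0.0]
force: [-0.6, 0.0, -5.1]
opening: 0.0455
gripper_force: 30.0
```

>>> arm_command:
  deltas:
    - [[0,0,-0.1,0,0,0],[0,0,0,0,0,0],[0,0,0,0,0,0]]

```text
t: 16.28
tool_pos: [0.4581, 0.2135, 0.0528]
orientation: [-3.132, -0.241, -0.001]
force: [0.2, 0.6, -4.6]
opening: 0.0454
gripper_force: 30.0
```

>>> arm_command:
  deltas:
    - [[0,0,-0.05,0,0,0],[0,0,0,0,0,0],[0,0,0,0,0,0]]

```text
t: 16.53
tool_pos: [0.4583, 0.2136, 0.0524]
orientation: [-3.132, -0.241, -0.001]
force: [-0.3, 0.1, -3.8]
opening: 0.0458
gripper_force: 30.0
```

>>> arm_command:
  deltas:
    - [[0,0,-0.05,0,0,0],[0,0,0,0,0,0],[0,0,0,0,0,0]]

```text
t: 16.78
tool_pos: [0.4584, 0.2136, 0.0524]
orientation: [-3.132, -0.241, -0.002]
force: [-3.0, -0.9, 4.4]
opening: 0.046
gripper_force: 30.0
```

```bash
python3 - <<'E'
from h import *
a=np.radians(8.95);fx=np.array([np.cos(a),np.sin(a),0]);fy=np.array([-fx[1],fx[0],0])
S=np.array([.526,.2247,.01])
go(S+[0,0,.042],frame([0,0,-1],-fy))
m=eyes.camera_model("wrist");im=eyes.read_camera("wrist");cv2.imwrite("pics/w6.png",im)
# plate: white mask, rows ahead of coupling; side edges by row -> world on z=.01
hsv=cv2.cvtColor(im,cv2.COLOR_BGR2HSV)
g=(hsv[...,1]>90)&(hsv[...,0]>60)&(hsv[...,0]<100)   # green bench
L=[];Rr=[]
for r in range(10,190,4):
    row=~g[r]; idx=np.where(row[200:440])[0]+200
    # run containing around 316
    c=316; 
    l=c
    while l>150 and not g[r,l-3:l+1].all(): l-=1
    k=c
    while k<480 and not g[r,k:k+4].all(): k+=1
    if 100<k-l<260: L.append(onz(m,l+.5,r,.01));Rr.append(onz(m,k-.5,r,.01))
for n,A in(("L",L),("R",Rr)):
    A=np.array(A);f=(A-S)@np.c_[fx,fy]
    good=abs(f[:,1]-np.median(f[:,1]))<.005;p=np.polyfit(f[good,0],f[good,1],1);print(n,good.sum(),len(A),"y_f at seat",p[1].round(4),"slope deg",np.degrees(p[0]).round(2),f[good,0].min().round(3),f[good,0].max().round(3))
E
```

```text
t 16.78 tcp [0.4584 0.2136 0.0524] q [ 0.33  0.02  1.92 -0.    1.2   1.75] F [-3.  -0.9  4.4] op 0.046 gf 29.99
shift cm [ 6.76  1.11 -0.04] turn deg [-0.02  0.06  0.14]
L 45 45 y_f at seat 0.0628 slope deg -0.25 -0.046 0.056
R 45 45 y_f at seat -0.0663 slope deg -0.24 -0.046 0.055
```

>>> arm_command:
  deltas:
    - [[0.3,0.04,0,0,0,0],[0.7,0.1,0,0,0,0],[0.7,0.1,0,0,0,0],[0.7,0.1,0,0,0,0],[0.7,0.1,0,0,0,0],[0.7,0.1,0,0,0,0],[0.7,0.1,0,0,0,0],[0.5,0.08,0,0,0,0],[0.3,0.04,0,0,0,0],[0,0,0,0,0,0],[0,0,0,0,0,0]]

```text
t: 17.75
tool_pos: [0.5113, 0.221, 0.0516]
orientation: [3.132, 0.241, 0.001]
force: [-1.2, -0.4, -1.2]
opening: 0.0453
gripper_force: 30.0
```

>>> arm_command:
  deltas:
    - [[0.2,0.03,0,0,0,0],[0.2,0.03,0,0,0,0],[0.2,0.03,0,0,0,0],[0.2,0.03,0,0,0,0],[0,0,0,0,0,0],[0,0,0,0,0,0]]

```text
t: 18.25
tool_pos: [0.5195, 0.2224, 0.0519]
orientation: [-3.132, -0.241, -0.002]
force: [0.4, 0.1, -3.9]
opening: 0.0452
gripper_force: 30.0
```

>>> arm_command:
  deltas:
    - [[0.1,0.015,0,0,0,0],[0.1,0.015,0,0,0,0],[0.1,0.015,0,0,0,0],[0,0,0,0,0,0],[0,0,0,0,0,0]]

```text
t: 18.67
tool_pos: [0.5223, 0.2228, 0.0518]
orientation: [-3.132, -0.241, -0.001]
force: [-1.3, 0.2, -2.3]
opening: 0.0455
gripper_force: 30.0
```

>>> arm_command:
  deltas:
    - [[0.1,0.015,0,0,0,0],[0,0,0,0,0,0],[0,0,0,0,0,0]]

```text
t: 18.92
tool_pos: [0.5232, 0.2229, 0.0518]
orientation: [-3.132, -0.241, -0.001]
force: [-2.0, -0.5, -2.9]
opening: 0.0453
gripper_force: 30.0
```

>>> arm_command:
  deltas:
    - [[0.1,0.015,0,0,0,0],[0,0,0,0,0,0],[0,0,0,0,0,0]]

```text
t: 19.17
tool_pos: [0.5242, 0.2231, 0.0518]
orientation: [-3.132, -0.241, -0.001]
force: [-0.9, -0.5, -3.4]
opening: 0.0455
gripper_force: 30.0
```

>>> arm_command:
  deltas:
    - [[0.1,0.015,0,0,0,0],[0,0,0,0,0,0],[0,0,0,0,0,0]]

```text
t: 19.42
tool_pos: [0.5253, 0.2232, 0.0518]
orientation: [-3.132, -0.241, -0.001]
force: [-1.3, 0.1, -3.3]
opening: 0.0454
gripper_force: 30.0
```

>>> arm_command:
  deltas:
    - [[0.1,0.015,0,0,0,0],[0,0,0,0,0,0],[0,0,0,0,0,0]]

```text
t: 19.67
tool_pos: [0.5262, 0.2234, 0.0518]
orientation: [-3.132, -0.241, -0.001]
force: [-0.5, -1.1, -3.4]
opening: 0.0452
gripper_force: 30.0
```

>>> arm_command:
  deltas:
    - [[0.1,0.015,0,0,0,0],[0,0,0,0,0,0],[0,0,0,0,0,0]]

```text
t: 19.92
tool_pos: [0.5272, 0.2235, 0.0518]
orientation: [-3.132, -0.241, -0.001]
force: [-0.9, 0.3, -3.9]
opening: 0.0456
gripper_force: 30.0
```

>>> arm_command:
  deltas:
    - [[0.1,0.015,0,0,0,0],[0,0,0,0,0,0],[0,0,0,0,0,0]]

```text
t: 20.17
tool_pos: [0.5282, 0.2237, 0.0518]
orientation: [-3.132, -0.241, -0.001]
force: [-0.6, -0.3, -3.5]
opening: 0.0455
gripper_force: 30.0
```

>>> arm_command:
  deltas:
    - [[0.1,0.015,0,0,0,0],[0,0,0,0,0,0],[0,0,0,0,0,0]]

```text
t: 20.42
tool_pos: [0.5293, 0.2238, 0.0518]
orientation: [-3.132, -0.241, -0.001]
force: [-0.1, 0.5, -2.6]
opening: 0.0457
gripper_force: 30.0
```

>>> arm_command:
  deltas:
    - [[0.1,0.015,0,0,0,0],[0,0,0,0,0,0],[0,0,0,0,0,0]]

```text
t: 20.67
tool_pos: [0.5302, 0.224, 0.0519]
orientation: [-3.132, -0.241, -0.001]
force: [-1.4, -0.5, -2.8]
opening: 0.0455
gripper_force: 30.0
```

>>> arm_command:
  deltas:
    - [[0.1,0.015,0,0,0,0],[0,0,0,0,0,0],[0,0,0,0,0,0]]

```text
t: 20.92
tool_pos: [0.5313, 0.2241, 0.0519]
orientation: [-3.132, -0.241, -0.001]
force: [-1.4, 0.4, -2.4]
opening: 0.0453
gripper_force: 30.0
```

```bash
python3 - <<'E'
from h import *
a=np.radians(8.7);fx=np.array([np.cos(a),np.sin(a),0]);fy=np.array([-fx[1],fx[0],0])
S=np.array([.526,.2247,.01])-.0012*fy
go(S+[0,0,.042])
s=monitor.read_state();d=s["tool_pos"]-S;print("xf,yf",d@fx,d@fy)
A=eyes.read_camera("scene");B=eyes.read_camera("wrist")
cr=lambda im,x,y,w,h:cv2.resize(im[y:y+h,x:x+w],(400,300),interpolation=cv2.INTER_CUBIC)
w5=cv2.imread("pics/w5.png")
cv2.imwrite("pics/c7.png",np.vstack([np.hstack([cr(A,190,230,120,90),cr(B,236,60,160,120)]),np.hstack([cr(w5,236,15,160,120),cr(cv2.imread("pics/w6.png"),216,30,200,150)])]))
E
```

```text
t 20.92 tcp [0.5313 0.2241 0.0519] q [ 0.31  0.21  1.72 -0.    1.22  1.73] F [-1.4  0.4 -2.4] op 0.0453 gf 30.0
shift cm [-0.51 -0.06  0.01] turn deg 
xf,yf 0.005122448314526795 -0.00017587564209375285
```

View pics/c7.png

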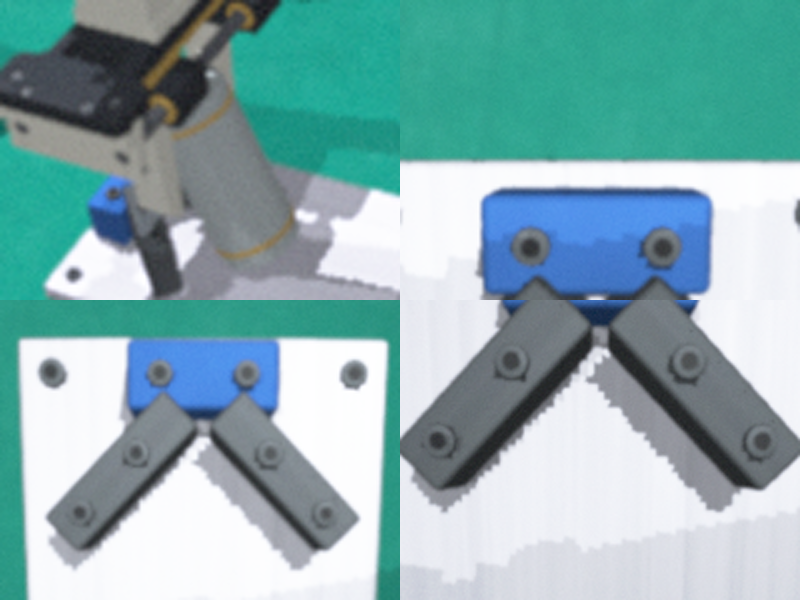

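The scene crop shows the coupling leaning forward about 10° in the grip: friction held its foot back while the fingers went on. The V bars are untouched. I reverse to bring it upright, release it, and then push it in loose and low with shut fingers from behind.

>>> arm_command:
  deltas:
    - [[-0.2,-0.03,0,0,0,0],[-0.2,-0.03,0,0,0,0],[-0.2,-0.03,0,0,0,0],[-0.2,-0.03,0,0,0,0],[-0.1,-0.015,0,0,0,0],[0,0,0,0,0,0],[0,0,0,0,0,0]]

```text
t: 21.6
tool_pos: [0.5222, 0.2228, 0.052]
orientation: [-3.132, -0.241, -0.001]
force: [0.9, -0.2, -2.1]
opening: 0.0455
gripper_force: 30.0
```

```bash
python3 - <<'E'
from h import *
go([.526,.2235,.052])
A=eyes.read_camera("scene");cv2.imwrite("pics/s8.png",A)
m=eyes.camera_model("scene")
# vertical direction at coupling and brass band centres
for z in(.01,.11): print(proj(m,[.52,.222,z]))
h=cv2.cvtColor(A,cv2.COLOR_BGR2HSV);k=((h[...,0]>12)&(h[...,0]<32)&(h[...,1]>90)).astype(np.uint8);k[:230]=0;k[325:]=0;k[:,:225]=0;k[:,290:]=0
n,l,st,c=cv2.connectedComponentsWithStats(k)
for i in range(1,n):
    if st[i,4]>5: print(st[i],c[i].round(1))
E
```

```text
t 21.6 tcp [0.5222 0.2228 0.052 ] q [ 0.31  0.19  1.74 -0.    1.21  1.73] F [ 0.9 -0.2 -2.1] op 0.0455 gf 30.0
shift cm [0.38 0.07 0.  ] turn deg 
[256.14408276 300.37377517]
[249.75939832 258.64260529]
[238 230  25  28 102] [248.8 244.2]
[262 232  10   8  36] [267.1 234.7]
[240 260   9   8  35] [244.4 263. ]
```

```bash
python3 - <<'E'
from h import *
A=cv2.imread("pics/s8.png");h=cv2.cvtColor(A,cv2.COLOR_BGR2HSV).astype(int)
for (y0,y1,x0,x1) in((255,285,236,285),(285,320,240,300)):
    k=((h[...,0]>10)&(h[...,0]<32)&(h[...,1]>55)).astype(np.uint8);z=np.zeros_like(k);z[y0:y1,x0:x1]=k[y0:y1,x0:x1]
    n,l,st,c=cv2.connectedComponentsWithStats(z)
    for i in range(1,n):
        if st[i,4]>6: print(st[i].tolist(),c[i].round(1))
m=eyes.camera_model("scene")
u=np.array([.988,.153,0])
for sx in(-.01,0):
  for z in(.018,.102): # visible near-side midpoint of band, towards camera
    C=np.array([.5222,.2228,z])+sx*u;o,_=ray(m,0,0);d=(o-C);d[2]=0;d/=np.linalg.norm(d);print(sx,z,proj(m,C+.023*d).round(1))
E
```

```text
[238, 255, 6, 3, 15] [240.1 255.9]
[239, 259, 10, 10, 50] [244.3 263.3]
[247, 260, 17, 13, 35] [255.5 267.5]
[260, 296, 22, 13, 44] [271.3 304.4]
-0.01 0.018 [260.7 307.8]
-0.01 0.102 [255.4 272.4]
0 0.018 [255.9 306.3]
0 0.102 [250.4 271. ]
```

The bands in the scene view, upper about (252,266) and lower (271,304), give a slope of about 27° against 9° for upright. The coupling is still leaning in the grip. I back away from the V, lift slightly, and measure the tilt properly.

>>> arm_command:
  deltas:
    - [[-0.5,-0.08,0,0,0,0],[-0.5,-0.08,0,0,0,0],[-0.5,-0.08,0,0,0,0],[-0.5,-0.08,0,0,0,0],[-0.5,-0.08,0,0,0,0],[-0.5,-0.07,0,0,0,0],[-0.5,-0.07,0,0,0,0],[-0.5,-0.07,0,0,0,0],[0,0,0.5,0,0,0],[0,0,0.5,0,0,0],[0,0,0,0,0,0],[0,0,0,0,0,0]]

```text
t: 22.65
tool_pos: [0.4818, 0.2166, 0.0617]
orientation: [-3.132, -0.241, 0.0]
force: [-0.4, -0.2, -4.3]
opening: 0.0455
gripper_force: 30.0
```

```bash
python3 - <<'E'
from h import *
go([.526,.2235,.052])
A=eyes.read_camera("scene");cv2.imwrite("pics/s9.png",A);s=monitor.read_state();T=s["tool_pos"]
m=eyes.camera_model("scene");h=cv2.cvtColor(A,cv2.COLOR_BGR2HSV).astype(int)
p=proj(m,T).astype(int);print(p)
k=((h[...,0]>10)&(h[...,0]<32)&(h[...,1]>55)).astype(np.uint8);z=np.zeros_like(k);z[p[1]-45:p[1]+45,p[0]-40:p[0]+40]=k[p[1]-45:p[1]+45,p[0]-40:p[0]+40]
n,l,st,c=cv2.connectedComponentsWithStats(z)
for i in range(1,n):
    if st[i,4]>6: print(st[i].tolist(),c[i].round(1))
u=np.array([.988,.153,0]);G=T+[0,0,.019];o,_=ray(m,0,0);d=o-G;d[2]=0;d/=np.linalg.norm(d)
for th in(0,10,20):
    t=np.radians(th);ax=u*np.sin(t)+np.array([0,0,np.cos(t)])
    print(th,[proj(m,G+e*ax+.023*d).round(1) for e in(-.053,.031)])
cv2.imwrite("pics/s9c.png",cv2.resize(A[p[1]-75:p[1]+75,p[0]-100:p[0]+100],(800,600),interpolation=cv2.INTER_CUBIC))
E
```

```text
t 22.65 tcp [0.4818 0.2166 0.0617] q [0.33 0.07 1.85 0.   1.22 1.74] F [-0.4 -0.2 -4.3] op 0.0455 gf 30.0
shift cm [ 4.42  0.69 -0.97] turn deg 
[272 285]
[262, 240, 15, 19, 81] [268.3 249.5]
[264, 261, 8, 9, 42] [268.1 264.6]
[268, 265, 17, 10, 32] [276.7 270.9]
[273, 302, 22, 9, 37] [284.  307.8]
0 [array([275.3, 308.9]), array([271. , 272.8])]
10 [array([280., 310.]), array([268. , 272.2])]
20 [array([284.6, 310.5]), array([265.3, 272.1])]
```

View pics/s9c.png

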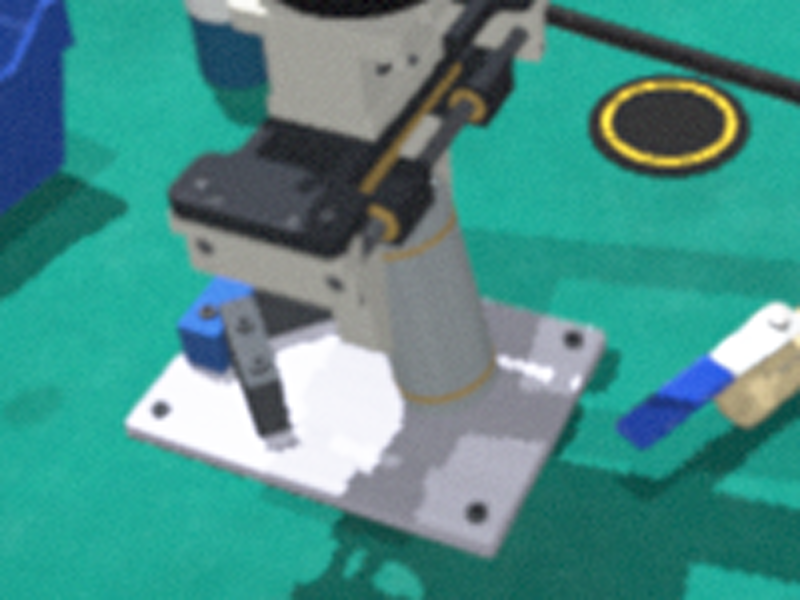

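This crop (my last picture) shows the coupling held above the plate, ahead of the V, with a lean. Its right-hand band ends are at px (286.3,265.5) and (295.8,301.3); the upper band's left end is hidden by the finger. I turn those into a tilt angle.

```bash
python3 - <<'E'
from h import *
m=eyes.camera_model("scene");T=np.array([.4818,.2166,.0617]);G=T+[0,0,.019]
u=np.array([.988,.153,0]);f=np.array([-.153,.988,0])
def ends(th,off):
    t=np.radians(th);ax=u*np.sin(t)+np.array([0,0,np.cos(t)]);b=np.cross(f,ax)
    out=[]
    for e in(-.061+.010+off,.039-.010+off):
        P=np.array([proj(m,G+e*ax+.023*(np.cos(a)*b+np.sin(a)*f)) for a in np.linspace(0,2*np.pi,181)]);out+= [P[P[:,0].argmax()].round(1),P[P[:,0].argmin()].round(1)]
    return out
for th in(-5,0,5,10,15): 
    e=ends(th,0);print(th,[x.tolist() for x in e],"right slope",np.degrees(np.arctan2(*(e[0]-e[2]))).round(1))
print("measured",np.degrees(np.arctan2(9.5,35.75)))
# same image at hover before: compare edges with Canny/Hough of right edge now
A=cv2.imread("pics/s9.png");g=cv2.cvtColor(A,cv2.COLOR_BGR2GRAY)
h=cv2.cvtColor(A,cv2.COLOR_BGR2HSV);pts=[]
for r in range(268,284):
    row=(h[r,:,1]>100)&(h[r,:,0]>60)&(h[r,:,0]<100)
    i=280
    while not row[i:i+2].all(): i+=1
    pts.append((r,i))
print(pts,np.degrees(np.arctan(np.polyfit(*np.array(pts).T,1)[0])))
E
```

```text
-5 [[284.7, 297.6], [258.6, 298.2], [285.2, 264.6], [257.3, 265.1]] right slope -0.9
0 [[286.9, 297.6], [260.9, 299.6], [283.8, 263.4], [256.0, 265.5]] right slope 5.2
5 [[289.1, 297.4], [263.3, 300.9], [282.3, 262.3], [254.9, 266.3]] right slope 11.0
10 [[291.2, 297.1], [265.7, 302.1], [280.7, 261.2], [253.8, 266.9]] right slope 16.3
15 [[293.1, 296.6], [268.1, 303.1], [279.1, 260.0], [252.8, 267.6]] right slope 20.9
measured 14.881529703140547
[(268, 287), (269, 288), (270, 288), (271, 288), (272, 288), (273, 289), (274, 289), (275, 289), (276, 290), (277, 290), (278, 290), (279, 290), (280, 291), (281, 291), (282, 291), (283, 292)] 16.15661337848436
```

The lean is about 9° forward, and the coupling sits a little back in the pads. I straighten it with the tool, set it down by force and release it there.

>>> arm_command:
  deltas:
    - [[0,0,0,0.65,-4.2,0],[0,0,0,0.65,-4.2,0],[0,0,-0.2,0,0,0],[0,0,-0.2,0,0,0],[0,0,0,0,0,0],[0,0,0,0,0,0]]

```text
t: 23.2
tool_pos: [0.483, 0.2168, 0.0583]
orientation: [-3.112, -0.239, -0.231]
force: [0.8, -0.1, -4.4]
opening: 0.0458
gripper_force: 30.0
```

>>> arm_command:
  deltas:
    - [[0,0,-0.15,0,0,0],[0,0,0,0,0,0],[0,0,0,0,0,0]]

```text
t: 23.45
tool_pos: [0.4825, 0.2167, 0.0564]
orientation: [-3.112, -0.239, -0.232]
force: [0.6, -0.5, -4.7]
opening: 0.0455
gripper_force: 30.0
```

>>> arm_command:
  deltas:
    - [[0,0,-0.15,0,0,0],[0,0,0,0,0,0],[0,0,0,0,0,0]]

```text
t: 23.7
tool_pos: [0.4821, 0.2166, 0.0547]
orientation: [-3.112, -0.24, -0.232]
force: [0.7, 0.7, -5.0]
opening: 0.0453
gripper_force: 30.0
```

>>> arm_command:
  deltas:
    - [[0,0,-0.15,0,0,0],[0,0,0,0,0,0],[0,0,0,0,0,0]]

```text
t: 23.95
tool_pos: [0.4821, 0.2166, 0.0532]
orientation: [-3.112, -0.24, -0.232]
force: [0.2, 0.9, -4.4]
opening: 0.0456
gripper_force: 30.0
```

>>> arm_command:
  deltas:
    - [[0,0,-0.1,0,0,0],[0,0,0,0,0,0],[0,0,0,0,0,0]]

```text
t: 24.2
tool_pos: [0.4821, 0.2166, 0.0523]
orientation: [-3.112, -0.24, -0.232]
force: [-1.0, 0.2, -5.2]
opening: 0.0456
gripper_force: 30.0
```

>>> arm_command:
  deltas:
    - [[0,0,-0.1,0,0,0],[0,0,0,0,0,0],[0,0,0,0,0,0]]

```text
t: 24.45
tool_pos: [0.4824, 0.2167, 0.0517]
orientation: [-3.112, -0.24, -0.233]
force: [-1.5, -1.2, -0.7]
opening: 0.0457
gripper_force: 30.0
```

>>> arm_command:
  deltas:
    - [[0,0,-0.1,0,0,0],[0,0,0,0,0,0],[0,0,0,0,0,0]]

```text
t: 24.7
tool_pos: [0.4829, 0.2169, 0.0517]
orientation: [-3.112, -0.24, -0.234]
force: [-6.1, -2.8, 9.4]
opening: 0.0456
gripper_force: 30.0
```

>>> arm_command:
  deltas:
    - [[0,0,0,0,0,0],[0,0,0,0,0,0],[0,0,0,0,0,0],[0,0,0,0,0,0],[0,0,0,0,0,0],[0,0,0,0,0,0],[0,0,0,0,0,0],[0,0,0,0,0,0],[0,0,0,0,0,0]]
  gripper: 1

```text
t: 25.45
tool_pos: [0.4822, 0.2166, 0.0503]
orientation: [-3.112, -0.24, -0.232]
force: [0.2, -0.2, -0.4]
opening: 0.0928
gripper_force: 0.0
```

>>> arm_command:
  deltas:
    - [[0,0,1,-0.65,4.2,0],[0,0,1.5,-0.65,4.2,0],[0,0,3,0,0,0],[0,0,3,0,0,0],[0,0,3,0,0,0],[-3,-0.5,0,0,0,0],[-3,-0.5,0,0,0,0],[-3,-0.5,0,0,0,0],[0,0,0,0,0,0],[0,0,0,0,0,0]]

```text
t: 26.28
tool_pos: [0.3913, 0.2016, 0.1654]
orientation: [-3.132, -0.242, -0.002]
force: [0.3, 0.6, 0.1]
opening: 0.0929
gripper_force: 0.0
```

```bash
python3 - <<'E'
from h import *
go([.4,.205,.16])
for n in("scene","wrist","top"):
    m=eyes.camera_model(n);A=eyes.read_camera(n);cv2.imwrite(f"pics/{n}10.png",A)
    h=cv2.cvtColor(A,cv2.COLOR_BGR2HSV)
    print(n,[proj(m,[.48,.216,z]).round(1).tolist() for z in(.11,.01)])
    # dark bore at coupling top
    p=proj(m,[.48,.216,.11]).astype(int);y0,x0=max(p[1]-35,0),max(p[0]-45,0);c=(h[y0:y0+70,x0:x0+90,2]<70).astype(np.uint8)
    N,l,st,ce=cv2.connectedComponentsWithStats(c)
    for i in range(1,N):
        if 15<st[i,4]<1500: 
            q=ce[i]+[x0,y0];print("dark",st[i].tolist(),q.round(1),onz(m,*q,.11).round(4))
E
```

```text
t 26.28 tcp [0.3913 0.2016 0.1654] q [ 0.36 -0.29  1.98 -0.    1.45  1.78] F [0.3 0.6 0.1] op 0.0929 gf 0.0
shift cm [ 0.87  0.34 -0.54] turn deg 
scene [[271.0, 264.3], [275.9, 306.4]]
dark [47, 35, 10, 6, 46] [276.4 266.5] [0.469  0.2161 0.11  ]
dark [12, 48, 23, 16, 122] [247.1 284.8] [0.4844 0.2737 0.11  ]
dark [34, 48, 5, 9, 17] [261.2 281.5] [0.4696 0.2568 0.11  ]
wrist [[312.6, 76.7], [313.2, 88.3]]
top [[192.3, 217.3], [204.4, 217.6]]
dark [36, 2, 16, 20, 72] [190.6 194.1] [0.5313 0.2219 0.11  ]
dark [42, 37, 8, 8, 45] [192.2 222.8] [0.4677 0.2157 0.11  ]
dark [33, 59, 40, 11, 246] [204.5 246.9] [0.4155 0.1863 0.11  ]
```

Both views put the coupling's top at about (0.468, 0.216, 0.11), so it stands upright and free about 58 mm ahead of the seat and about 1 mm off the centre line. Next I push it with shut fingers from behind, tips 27 mm above the plate.

>>> arm_command:
  deltas:
    - [[0.9,0.2,0,0,0,0],[0.9,0.2,0,0,0,0],[0.9,0.2,0,0,0,0],[0,0,0,0,0,0],[0,0,0,0,0,0],[0,0,0,0,0,0],[0,0,0,0,0,0],[0,0,0,0,0,0],[0,0,0,0,0,0],[0,0,0,0,0,0],[0,0,0,0,0,0]]
  gripper: -1
  squeeze: 20

```text
t: 27.35
tool_pos: [0.4191, 0.2077, 0.1654]
orientation: [-3.132, -0.241, -0.001]
force: [-0.3, 0.8, 0.9]
opening: 0.0246
gripper_force: 0.0
```

```bash
python3 - <<'E'
from h import *
a=np.radians(8.7);fx=np.array([np.cos(a),np.sin(a),0]);fy=np.array([-fx[1],fx[0],0])
go([.4183,.2082,.037],frame([0,0,-1],-fy))
E
```

```text
t 27.35 tcp [0.4191 0.2077 0.1654] q [ 0.35 -0.21  1.91 -0.    1.43  1.77] F [-0.3  0.8  0.9] op 0.0246 gf 0.0
shift cm [ -0.08   0.05 -12.84] turn deg [-0.01  0.05 -0.11]
```

>>> arm_command:
  deltas:
    - [[-0.1,0,-1.5,0,0,0],[0,0,-2,0,0,0],[0,0,-2,0,0,0],[0,0,-2,0,0,0],[0,0,-2,0,0,0],[0,0,-2,0,0,0],[0,0,-1,0,0,0],[0,0,-0.4,0,0,0],[0,0,0,0,0,0],[0,0,0,0,0,0]]

```text
t: 28.18
tool_pos: [0.4188, 0.2079, 0.0372]
orientation: [-3.132, -0.241, -0.002]
force: [0.2, 0.4, 0.4]
opening: 0.0002
gripper_force: 0.0
```

>>> arm_command:
  deltas:
    - [[0.4,0.06,0,0,0,0],[0.4,0.06,0,0,0,0],[0.3,0.045,0,0,0,0],[0.3,0.045,0,0,0,0],[0.2,0.03,0,0,0,0],[0.2,0.03,0,0,0,0],[0,0,0,0,0,0]]

```text
t: 28.77
tool_pos: [0.4364, 0.2104, 0.0363]
orientation: [-3.132, -0.241, -0.001]
force: [0.3, 0.3, 0.4]
opening: 0.0004
gripper_force: 0.0
```

>>> arm_command:
  deltas:
    - [[0.15,0.02,0,0,0,0],[0.15,0.02,0,0,0,0],[0.2,0.03,0,0,0,0],[0.2,0.03,0,0,0,0],[0.2,0.03,0,0,0,0],[0.2,0.03,0,0,0,0],[0.2,0.03,0,0,0,0],[0.2,0.03,0,0,0,0],[0.2,0.03,0,0,0,0],[0.2,0.03,0,0,0,0],[0.15,0.02,0,0,0,0],[0.1,0.02,0,0,0,0]]

```text
t: 29.77
tool_pos: [0.4563, 0.2133, 0.036]
orientation: [3.132, 0.241, -0.004]
force: [-6.8, -0.3, 5.6]
opening: 0.0003
gripper_force: 3.9
```

```bash
cat >> h.py <<'E'
def top_of(names=("scene","top"),g=(.49,.219)):
    for n in names:
        m=eyes.camera_model(n);A=eyes.read_camera(n);h=cv2.cvtColor(A,cv2.COLOR_BGR2HSV)
        p=proj(m,[*g,.11]).astype(int);y0,x0=p[1]-25,p[0]-25;c=(h[y0:y0+50,x0:x0+50,2]<70).astype(np.uint8)
        N,l,st,ce=cv2.connectedComponentsWithStats(c)
        for i in range(1,N):
            if 25<st[i,4]<90 and st[i,2]<13:
                q=ce[i]+[x0,y0];print(n,st[i,2:].tolist(),q.round(1),onz(m,*q,.11).round(4))
E
python3 - <<'E'
from h import *
go([.5,.219,.037]);top_of()
E
```

```text
t 29.77 tcp [0.4563 0.2133 0.036 ] q [0.34 0.05 1.93 0.   1.17 1.75] F [-6.8 -0.3  5.6] op 0.0003 gf 3.93
shift cm [4.37 0.57 0.1 ] turn deg
```

```bash
cat >> h.py <<'E'
def bands(T=None):
    m=eyes.camera_model("scene");A=eyes.read_camera("scene");h=cv2.cvtColor(A,cv2.COLOR_BGR2HSV).astype(int)
    k=((h[...,0]>10)&(h[...,0]<32)&(h[...,1]>55)).astype(np.uint8);k[:235]=0;k[330:]=0;k[:,:225]=0;k[:,320:]=0
    n,l,st,c=cv2.connectedComponentsWithStats(k)
    for i in range(1,n):
        if st[i,4]>6: print("band",st[i].tolist(),c[i].round(1))
    return A
E
python3 - <<'E'
from h import *
A=bands();cv2.imwrite("pics/s11.png",A)
m=eyes.camera_model("scene")
u=np.array([.988,.151,0]);f=np.array([-.151,.988,0])
for x in(-.04,):
  C=np.array([.5262,.2235,0])+x*u
  for th in(0,8):
    t=np.radians(th);ax=u*np.sin(t)+np.array([0,0,np.cos(t)]);b=np.cross(f,ax)
    for z in(.01+.008,.11-.008):
        B=C+[0,0,.01];P=np.array([proj(m,B+(z-.01)*ax+.023*(np.cos(a)*b+np.sin(a)*f)) for a in np.linspace(0,2*np.pi,181)]);print(th,z,P.min(0).round(1),P.max(0).round(1))
# grey silhouette right edge against the plate/bench: row-wise saturation transitions
g=cv2.cvtColor(A,cv2.COLOR_BGR2GRAY)
E
```

```text
band [284, 235, 23, 33, 114] [293.4 253.8]
band [255, 264, 9, 5, 33] [259.2 266.2]
band [284, 269, 11, 9, 53] [289.6 272.3]
band [261, 306, 21, 7, 32] [271.4 310.1]
0 0.018000000000000002 [259.1 293.1] [284.8 312.1]
0 0.10200000000000001 [253.9 258.2] [281.4 276.6]
8 0.018000000000000002 [258.9 293.4] [284.1 311.6]
8 0.10200000000000001 [247.6 257.2] [274.4 274.7]
```

The bands fit an upright coupling (upper band's left end at 255 px: 254 for upright, 248 for an 8° lean). The upward force suggests some tipping tendency, so I back off, lower the tips 6 mm and push on slowly.

>>> arm_command:
  deltas:
    - [[-0.4,-0.06,0,0,0,0],[0,0,-0.3,0,0,0],[0,0,-0.3,0,0,0],[0.2,0.03,0,0,0,0],[0.15,0.02,0,0,0,0],[0.15,0.025,0,0,0,0],[0.15,0.02,0,0,0,0],[0.15,0.025,0,0,0,0],[0.15,0.02,0,0,0,0],[0.15,0.025,0,0,0,0],[0.15,0.02,0,0,0,0],[0.15,0.025,0,0,0,0]]

```text
t: 30.92
tool_pos: [0.4671, 0.2149, 0.0301]
orientation: [3.132, 0.241, -0.002]
force: [-5.7, -0.7, 2.3]
opening: 0.0004
gripper_force: 2.6
```

>>> arm_command:
  deltas:
    - [[0.15,0.02,0,0,0,0],[0.15,0.025,0,0,0,0],[0.15,0.02,0,0,0,0],[0.15,0.025,0,0,0,0],[0.15,0.02,0,0,0,0],[0.15,0.025,0,0,0,0],[0.15,0.02,0,0,0,0],[0.15,0.025,0,0,0,0]]

```text
t: 31.58
tool_pos: [0.4791, 0.2167, 0.0301]
orientation: [3.132, 0.241, -0.002]
force: [-5.2, -0.5, 2.6]
opening: 0.0003
gripper_force: 2.7
```

```bash
python3 - <<'E'
from h import *
a=np.radians(8.7);fx=np.array([np.cos(a),np.sin(a),0])
go([.5262-.0305*fx[0],.2235-.0305*fx[1],.031]);bands();top_of(("scene","top","wrist"))
E
```

```text
t 31.58 tcp [0.4791 0.2167 0.0301] q [0.33 0.11 1.87 0.   1.16 1.74] F [-5.2 -0.5  2.6] op 0.0003 gf 2.67
shift cm [1.69 0.22 0.09] turn deg 
band [271, 235, 24, 42, 177] [279.4 259. ]
band [243, 263, 9, 6, 35] [246.9 265.7]
band [250, 303, 20, 6, 30] [259.3 306.7]
wrist [3, 15, 33] [316.8 321.8] [0.488  0.2169 0.11  ]
```

>>> arm_command:
  deltas:
    - [[0.15,0.02,0,0,0,0],[0.15,0.025,0,0,0,0],[0.15,0.02,0,0,0,0],[0.15,0.025,0,0,0,0],[0.15,0.02,0,0,0,0],[0.15,0.025,0,0,0,0],[0.15,0.02,0,0,0,0]]

```text
t: 32.37
tool_pos: [0.4903, 0.2184, 0.0303]
orientation: [-3.132, -0.241, -0.001]
force: [-2.9, 0.3, -1.4]
opening: 0.0002
gripper_force: 1.4
```

>>> arm_command:
  deltas:
    - [[0.1,0.015,0,0,0,0],[0.1,0.015,0,0,0,0]]

```text
t: 32.53
tool_pos: [0.4923, 0.2187, 0.0303]
orientation: [-3.132, -0.241, -0.001]
force: [-2.1, 0.1, -0.9]
opening: 0.0007
gripper_force: 1.4
```

>>> arm_command:
  deltas:
    - [[0.1,0.015,0,0,0,0],[0.1,0.015,0,0,0,0]]

```text
t: 32.7
tool_pos: [0.4942, 0.219, 0.0303]
orientation: [-3.132, -0.241, -0.001]
force: [-3.6, -0.9, -0.6]
opening: 0.0006
gripper_force: 1.3
```

>>> arm_command:
  deltas:
    - [[0.1,0.015,0,0,0,0],[0.1,0.015,0,0,0,0]]

```text
t: 32.87
tool_pos: [0.495, 0.2189, 0.0301]
orientation: [3.132, 0.241, -0.003]
force: [-11.8, -4.2, 6.6]
opening: 0.0005
gripper_force: 6.4
```

>>> arm_command:
  deltas:
    - [[0.1,0.015,0,0,0,0],[0,0,0,0,0,0]]

```text
t: 33.03
tool_pos: [0.4952, 0.2187, 0.0301]
orientation: [3.131, 0.241, -0.006]
force: [-14.4, -5.1, 9.6]
opening: 0.0002
gripper_force: 7.2
```

>>> arm_command:
  deltas:
    - [[0.1,0.015,0,0,0,0],[0,0,0,0,0,0]]

```text
t: 33.2
tool_pos: [0.4953, 0.2187, 0.0301]
orientation: [3.131, 0.242, -0.009]
force: [-18.5, -5.5, 12.9]
opening: 0.0006
gripper_force: 9.9
```

```bash
python3 - <<'E'
from h import *
go([.5262-.0305*.988,.2235-.0305*.151,.031]);A=bands();cv2.imwrite("pics/s12.png",A)
m=eyes.camera_model("scene")
u=np.array([.988,.151,0]);f=np.array([-.151,.988,0])
for x in(-.005,0,.005):
  C=np.array([.5262,.2235,0.01])+x*u
  for e in(.010,.09):
    P=np.array([proj(m,C+[0,0,e]+.023*(np.cos(a)*u+np.sin(a)*f)) for a in np.linspace(0,2*np.pi,181)]);print(x,e,P.min(0).round(1),P.max(0).round(1))
E
```

```text
t 33.2 tcp [0.4953 0.2187 0.0301] q [ 0.32  0.16  1.82 -0.    1.17  1.74] F [-18.5  -5.5  12.9] op 0.0006 gf 9.89
shift cm [0.08 0.02 0.09] turn deg 
band [261, 235, 23, 39, 172] [269.7 256.7]
band [234, 261, 9, 5, 34] [237.8 262.9]
band [243, 300, 20, 6, 27] [252.7 303.6]
-0.005 0.01 [242.1 287.5] [267.4 305.9]
-0.005 0.09 [236.1 254.4] [263.1 272.3]
0 0.01 [239.7 286.8] [265.  305.2]
0 0.09 [233.5 253.8] [260.5 271.6]
0.005 0.01 [237.3 286.2] [262.5 304.4]
0.005 0.09 [231.  253.1] [257.9 270.9]
```

The coupling stops at TCP x = 0.495, as predicted for the seat. To be sure it isn't jammed on one face only, I nudge it lightly with the pusher yawed to each side in turn.

>>> arm_command:
  deltas:
    - [[-0.6,-0.09,0,0,0,0],[-0.6,-0.09,0,0,0,0],[0,-0.65,0,0,0,6.7],[0,-0.65,0,0,0,6.7],[0,0,0,0,0,6.6],[0,0,0,0,0,0],[0,0,0,0,0,0]]

```text
t: 33.83
tool_pos: [0.4868, 0.205, 0.0308]
orientation: [-3.044, -0.776, -0.004]
force: [-0.6, -0.4, 0.0]
opening: 0.0006
gripper_force: 0.0
```

```bash
cat >> h.py <<'E'
def rel():
    a=np.radians(8.7);fx=np.array([np.cos(a),np.sin(a),0]);fy=np.array([-fx[1],fx[0],0])
    s=monitor.read_state();d=s["tool_pos"]-np.array([.5262,.2235,.01]);F=s["force"];X=Ro.from_rotvec(s["orientation"]).as_matrix()[:,0]
    yaw=np.degrees(np.arctan2(X@fy,X@fx));n=fx*np.cos(np.radians(yaw))+fy*np.sin(np.radians(yaw));C=d+.0305*n
    print("t",round(s["t"],2),"tcp f mm",(d@fx*1e3).round(1),(d@fy*1e3).round(1),"yaw",yaw.round(1),"n",n.round(3),"C if touching",(C@fx*1e3).round(1),(C@fy*1e3).round(1),"F f",(F@fx).round(1),(F@fy).round(1))
E
python3 -c "
from h import *
rel()
m=eyes.camera_model('wrist');A=eyes.read_camera('wrist');cv2.imwrite('pics/w13.png',A)"
```

```text
t 33.83 tcp f mm -41.7 -12.3 yaw 19.9 n [0.878 0.479 0.   ] C if touching -13.1 -2.0 F f -0.7 -0.3
```

>>> arm_command:
  deltas:
    - [[0.26,0.14,0,0,0,0],[0.26,0.14,0,0,0,0],[0.18,0.1,0,0,0,0],[0.18,0.1,0,0,0,0],[0.09,0.05,0,0,0,0],[0,0,0,0,0,0]]

```text
t: 34.38
tool_pos: [0.4961, 0.2103, 0.0303]
orientation: [-3.043, -0.781, -0.001]
force: [-0.1, -0.2, -0.4]
opening: 0.0008
gripper_force: 0.0
```

>>> arm_command:
  deltas:
    - [[0.09,0.05,0,0,0,0],[0.09,0.05,0,0,0,0],[0,0,0,0,0,0]]

```text
t: 34.63
tool_pos: [0.4967, 0.2106, 0.0301]
orientation: [3.043, 0.781, -0.003]
force: [-5.5, -3.3, 5.7]
opening: 0.0005
gripper_force: 3.2
```

>>> arm_command:
  deltas:
    - [[0.09,0.05,0,0,0,0],[0,0,0,0,0,0]]

```text
t: 34.8
tool_pos: [0.497, 0.2108, 0.0302]
orientation: [3.042, 0.781, -0.005]
force: [-8.8, -5.3, 9.6]
opening: 0.0005
gripper_force: 5.5
```

>>> arm_command:
  deltas:
    - [[-0.5,-0.27,0,0,0,0],[-0.5,-0.27,0,0,0,0],[-0.15,0.43,0,0,0,-6.7],[-0.1,0.43,0,0,0,-6.7],[-0.1,0.43,0,0,0,-6.7],[-0.05,0.43,0,0,0,-6.7],[0,0.43,0,0,0,-6.7],[0,0.43,0,0,0,-6.7],[0,0,0,0,0,0],[0,0,0,0,0,0]]

```text
t: 35.63
tool_pos: [0.4844, 0.232, 0.0303]
orientation: [-3.127, 0.305, -0.001]
force: [0.2, 0.6, 1.2]
opening: 0.0002
gripper_force: 0.0
```

```bash
python3 -c "
from h import *
rel()"
```

```text
t 35.63 tcp f mm -40.0 14.7 yaw -19.9 n [ 0.981 -0.193  0.   ] C if touching -11.4 4.4 F f 0.3 0.6
```

>>> arm_command:
  deltas:
    - [[0.3,-0.06,0,0,0,0],[0.3,-0.06,0,0,0,0],[0.2,-0.04,0,0,0,0],[0.1,-0.02,0,0,0,0],[0.1,-0.02,0,0,0,0],[0,0,0,0,0,0]]

```text
t: 36.13
tool_pos: [0.4946, 0.2299, 0.0303]
orientation: [-3.126, 0.312, -0.001]
force: [-0.0, 0.0, 0.7]
opening: 0.0003
gripper_force: 0.0
```

>>> arm_command:
  deltas:
    - [[0.1,-0.02,0,0,0,0],[0.1,-0.02,0,0,0,0],[0,0,0,0,0,0]]

```text
t: 36.38
tool_pos: [0.495, 0.2299, 0.0303]
orientation: [3.126, -0.311, -0.004]
force: [-9.7, 0.3, 10.2]
opening: 0.0004
gripper_force: 4.9
```

```bash
python3 -c "
from h import *
rel()"
```

```text
t 36.38 tcp f mm -29.9 11.0 yaw -20.1 n [ 0.98  -0.197  0.   ] C if touching -1.2 0.6 F f -9.5 1.8
```

Both side nudges stop hard at the same place (C about (-1.3, 0.2) mm in my fixture frame), so it bears on both faces. I retreat and verify.

>>> arm_command:
  deltas:
    - [[-0.5,0.1,0,0,0,0],[-1,0.2,0,0,0,0],[-2,0.4,0,0,0,0],[-3,0,0,0,0,0],[-3,0,1,0,0,6.7],[-2,0,3,0,0,6.7],[0,0,3,0,0,6.7],[0,0,3,0,0,0],[0,0,3,0,0,0],[0,0,0,0,0,0],[0,0,0,0,0,0]]

```text
t: 37.3
tool_pos: [0.3826, 0.2374, 0.1625]
orientation: [-3.131, -0.239, -0.009]
force: [0.1, 0.2, -0.7]
opening: 0.0007
gripper_force: 0.0
```

```bash
python3 - <<'E'
from h import *
rel()
a=np.radians(8.7);fx=np.array([np.cos(a),np.sin(a),0]);fy=np.array([-fx[1],fx[0],0]);S=np.array([.5262,.2235,.01])
def loc(q): d=q-S;return (1e3*np.array([d@fx,d@fy])).round(1)
rays=[]
for n in("scene","top","wrist"):
    m=eyes.camera_model(n);A=eyes.read_camera(n);cv2.imwrite(f"pics/{n}14.png",A);h=cv2.cvtColor(A,cv2.COLOR_BGR2HSV)
    p=proj(m,S+[0,0,.1]).astype(int);w=14;y0,x0=max(p[1]-w,0),p[0]-w;c=(h[y0:y0+2*w,x0:x0+2*w,2]<75).astype(np.uint8)
    N,l,st,ce=cv2.connectedComponentsWithStats(c);print(n,p)
    for i in range(1,N):
        if st[i,4]>15: q=ce[i]+[x0,y0];print(" bore",st[i].tolist(),q.round(1),loc(onz(m,*q,.11)))
    # plate side edges in this view (green/not green) near the seat, z=.01
    g=(h[...,1]>90)&(h[...,0]>60)&(h[...,0]<100)
    for x in(-.05,-.04,.05,.06):
        r=[]
        for s in(1,-1):
            for e in np.arange(.05,.08,.0002):
                u,v=proj(m,S+x*fx+s*e*fy).round().astype(int)
                if 0<=u<640 and 0<=v<400 and g[v,u]: r.append(round(s*e*1e3,1));break
        print("  plate edges y at x",x,r, "mid",np.mean(r).round(2) if r else "")
E
```

```text
t 37.3 tcp f mm -139.8 35.5 yaw 0.0 n [0.988 0.152 0.   ] C if touching -109.3 35.5 F f 0.1 0.1
scene [246 257]
 bore [9, 13, 10, 6, 40] [245.5 258.5] [0.7 1.7]
  plate edges y at x -0.05 [np.float64(73.0), np.float64(-64.2)] mid 4.4
  plate edges y at x -0.04 [np.float64(72.4), np.float64(-63.4)] mid 4.5
  plate edges y at x 0.05 [np.float64(70.6)] mid 70.6
  plate edges y at x 0.06 [np.float64(71.4)] mid 71.4
top [189 196]
 bore [11, 11, 8, 8, 46] [189.2 196.5] [-0.3  1.5]
  plate edges y at x -0.05 [np.float64(66.6), np.float64(-64.6)] mid 1.0
  plate edges y at x -0.04 [np.float64(65.6), np.float64(-65.8)] mid -0.1
  plate edges y at x 0.05 [np.float64(65.8), np.float64(-66.4)] mid -0.3
  plate edges y at x 0.06 [np.float64(67.2), np.float64(-65.0)] mid 1.1
wrist [374 -20]
  plate edges y at x -0.05 [np.float64(65.2), np.float64(-65.8)] mid -0.3
  plate edges y at x -0.04 [np.float64(65.0), np.float64(-65.0)] mid 0.0
  plate edges y at x 0.05 [] mid 
  plate edges y at x 0.06 [] mid
```

>>> arm_command:
  deltas:
    - [[1.7,-0.46,0,0,0,0],[1.7,-0.46,0,0,0,0],[1.7,-0.46,0,0,0,0],[1.7,-0.46,0,0,0,0],[1.6,-0.46,0,0,0,0],[0,0,0,0,0,0],[0,0,0,0,0,0]]

```text
t: 38.03
tool_pos: [0.4647, 0.213, 0.1583]
orientation: [3.132, 0.237, -0.005]
force: [0.6, 0.7, -0.1]
opening: 0.0005
gripper_force: 0.0
```

```bash
python3 - <<'E'
from h import *
rel()
a=np.radians(8.7);fx=np.array([np.cos(a),np.sin(a),0]);fy=np.array([-fx[1],fx[0],0]);S=np.array([.5262,.2235,.01])
loc=lambda q:(1e3*np.array([(q-S)@fx,(q-S)@fy])).round(1)
m=eyes.camera_model("wrist");A=eyes.read_camera("wrist");cv2.imwrite("pics/w15.png",A);h=cv2.cvtColor(A,cv2.COLOR_BGR2HSV).astype(int)
p=proj(m,S+[0,0,.1]).astype(int);print(p,proj(m,S),proj(m,S+.065*fx))
c=(h[...,2]<60).astype(np.uint8);z=np.zeros_like(c);z[p[1]-25:p[1]+25,p[0]-25:p[0]+25]=c[p[1]-25:p[1]+25,p[0]-25:p[0]+25]
N,l,st,ce=cv2.connectedComponentsWithStats(z)
for i in range(1,N):
    if st[i,4]>60: print("bore",st[i].tolist(),ce[i].round(1),loc(onz(m,*ce[i],.11)))
g=(h[...,1]>90)&(h[...,0]>60)&(h[...,0]<100)
for x in(-.03,-.02,.0,.02,.04,.05,.06):
    r=[]
    for s in(1,-1):
        for e in np.arange(.055,.08,.0002):
            u,v=proj(m,S+x*fx+s*e*fy).round().astype(int)
            if 0<=u<640 and 0<=v<400 and g[v,u]: r.append(round(float(s*e*1e3),1));break
    print(x,r,np.mean(r).round(2))
for s in(1,-1):
    r=[]
    for e in np.arange(.06,.075,.0002):
        pass
r=[]
for y in(-.03,0,.03,.05,-.05):
    for e in np.arange(.055,.08,.0002):
        u,v=proj(m,S+e*fx+y*fy).round().astype(int)
        if v>=0 and g[v,u]: r.append(round(float(e*1e3),1));break
print("far edge x_f (65 nominal)",r)
# blue block and bars
b=((h[...,0]>100)&(h[...,0]<130)&(h[...,1]>110)&(h[...,2]>80)).astype(np.uint8);b[150:]=0
N,l,st,ce=cv2.connectedComponentsWithStats(b)
for i in range(1,N):
    if st[i,4]>200: print("blue",st[i].tolist(),ce[i].round(1),loc(onz(m,*ce[i],.035)))
# bars: dark grey on plate; sample along lines x=const at z=.044: outer/inner extents
gray=(h[...,2]<130)&(h[...,1]<90)
for x in(-.004,.0,.004):
    for s in(1,-1):
        t=[]
        for e in np.arange(.026,.064,.001):
            u,v=proj(m,S+[0,0,.034]+x*fx+s*e*fy).round().astype(int);t.append('#' if gray[v,u] else '.')
        print(x,s,''.join(t))
E
```

```text
t 38.03 tcp f mm -62.4 -1.1 yaw -0.1 n [0.989 0.15  0.   ] C if touching -31.9 -1.1 F f 0.7 0.6
[311 119] [312.44979477 117.1196365 ] [312.23902053  40.1365002 ]
-0.03 [64.6, -65.6] -0.5
-0.02 [65.2, -66.0] -0.4
0.0 [65.0, -65.0] 0.0
0.02 [65.0, -65.2] -0.1
0.04 [64.8, -65.2] -0.2
0.05 [64.4, -65.6] -0.6
0.06 [64.8, -65.2] -0.2
far edge x_f (65 nominal) [65.6, 65.6, 65.8, 65.2, 65.8]
blue [283, 43, 60, 30, 1419] [312.3  56. ] [48.3 -0.2]
-0.004 1 .......######.#####....................
-0.004 -1 .........#####.........................
0.0 1 .....################..................
0.0 -1 ....######.######......................
0.004 1 ........###########..#.................
0.004 -1 ....##...########......................
```

```bash
python3 - <<'E'
from h import *
a=np.radians(8.7);fx=np.array([np.cos(a),np.sin(a),0]);fy=np.array([-fx[1],fx[0],0]);S=np.array([.5262,.2235,.01])
loc=lambda q:(1e3*np.array([(q-S)@fx,(q-S)@fy])).round(1)
m=eyes.camera_model("wrist");A=cv2.imread("pics/w15.png");g=cv2.cvtColor(A,cv2.COLOR_BGR2GRAY)
R=[np.linalg.norm(proj(m,S+[0,0,.1]+.023*fy)-proj(m,S+[0,0,.1]))];print("top radius px",R)
roi=g[60:190,240:390]
for (r0,r1) in((8,22),(28,46)):
    c=cv2.HoughCircles(roi,cv2.HOUGH_GRADIENT_ALT,1,5,param1=80,param2=.6,minRadius=r0,maxRadius=r1)
    if c is not None:
        for k in c.reshape(-1,c.shape[-1])[:4]: q=k[:2]+[240,60];print(r0,k[:3],q,loc(onz(m,*q,.11)))
print(g[90:150:4,280:345:4])
E
```

```text
top radius px [np.float64(37.391306150173044)]
8 [72.       60.       16.852636] [312. 120.] [-0.5  0.2]
8 [57.       93.       15.069589] [297. 153.] [-20.8   9.7]
8 [22.       56.       12.588772] [262. 116.] [ 2.  30.9]
8 [124.        54.        12.876024] [364. 114.] [  3.2 -31.7]
28 [74.      55.      36.84457] [314. 115.] [ 2.5 -1.1]
28 [60.      73.      33.83646] [300. 133.] [-8.3  7.6]
[[124 100 129 245 250 250 251 252 252 253 253 252 252 248 125  95 122]
 [126 133 244 248 249 250 251 252 252 252 252 252 252 251 245  95 131]
 [130 245 248 250 251 251 250 250 251 251 251 251 252 252 252 245 132]
 [198 249 250 249 248 249 249 246 238 249 251 251 252 252 252 251 173]
 [246 247 246 248 248 240 105  79  82  80 140 250 251 251 250 250 241]
 [245 246 245 244 245  83  77  82  77  79  80 115 248 249 250 251 251]
 [241 243 245 245 178  76  76  79  76  77  75  79 215 250 250 250 250]
 [243 242 244 246 100  74  75  76  78  79  77  80 162 248 249 249 249]
 [244 244 243 245  99  76  74  75  75  77  75  76 156 247 247 245 246]
 [243 242 241 241 163  71  74  72  76  74  75  75 216 244 245 245 244]
 [239 240 243 244 242  77  72  74  74  72  73  87 243 243 243 244 243]
 [238 242 243 243 244 235  89  74  71  71 102 237 242 243 242 241 231]
 [187 242 241 242 242 241 240 225 206 231 242 242 241 242 244 242 223]
 [171 218 240 240 239 238 240 241 242 240 241 243 243 242 240 221 240]
 [171 169 208 218 224 216 223 239 241 243 233 237 222 224 220 243 240]]
```

The wrist view puts the bore at (312,120), which is (-0.5, 0.2) mm. The plate and block in the same picture give the seat at (0.6, -0.3) mm. That is about 1.2 mm apart, within measurement error, and the hard stops on both faces support it. The arm is clear, so I hand in.

```bash
python3 -c "
from h import *
print(ticket.close_job())"
```

```text
the job is handed in; nothing more can be done
None
```

The job is handed in with no verdict returned: the coupling stood released on the pad and again on the plate ahead of the V, then was slid into the V, where it stands released about 1.2 mm from my estimate of the seat point. It leaned about 9° in the first slide, so I set it down upright and pushed it in loose; I did not re-measure the bystanders at the end.

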